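# Scrub out the oil measure and hang it up

### The arm

A 6-joint arm with a two-finger parallel gripper is mounted at the origin on the work surface. World frame = base frame: x ahead of the robot, y to its left, z up, the work surface at z = 0. Lengths are in mm, angles in rad, forces in N, time in s.
With the tool pointing down it reaches from about 350 to 925 mm from the base axis. Payload 6.4 kg.
Tool frame: the origin (TCP) lies at the very end of the fingers, on their centre line; the grasp point (between the pads) lies 19 mm behind it (arm.hold_point_z is the z of the grasp point in the tool frame, in mm); z points along the fingers, y is the line along which they close (so a half turn about z gives the same grasp; the last joint's range is limited). The gripper opens to 85 mm and grips with 20 to 120 N. Pads are 22 mm wide; open, the fingers measure 114 mm over their backs; the gripper's body (76 mm by 85 mm) begins 54 mm behind the grasp point. The pads swing forward as they close: fully open they stand 13 mm farther back than shut.
Start: joints at [0.994, 0.245, 1.558, -0, 1.339, -0.174], TCP at [254.796, 597.991, 231.29] pointing down, gripper open.
Joint ranges: [-3.13, 3.13], [-1.02, 2.26], [0.13, 2.54], [-0.95, 4.09], [0.21, 2.88], [-2.74, 2.74]. Speed limits (rad/s): [2.57, 2.57, 3.14, 3.14, 3.14, 3.14].

### API

Orientations are given as [roll, pitch, yaw] about the fixed x, y, z axes, in that order (R = Rz(yaw) Ry(pitch) Rx(roll)).
In Python, from station import get_obs, capture, job, arm gives the robot as it stands.
- The arm moves only by the tool play_rows, never from a script. Its argument "commands" is a list of rows, each an object with "grip": the closure, from -1 (fully open) to 1 (shut); "slide": the shift along the tool's x, y, z in cm, a list of three; "yaw": the turn about the tool's z in rad. In form: [{"grip": grip, "slide": [x, y, z], "yaw": yaw}, ...]. A call has 1 to 10 rows; each row is the pose to reach, as a shift and turn from the pose commanded when the call began, along the tool's axes at that moment; what a row does not reach only later rows make up. A row lasts 1/12 s, in which the tool goes at most 41.7 mm and 7.16 degrees, less where a joint would pass 70% of its speed; a pose out of reach is approached as far as the arm can. A call with a gripper value outside its range is refused whole. The fingers move at their own pace and stop on an object; "newtons" is the grip in N (left out, the last holds). Time passes only in rows, so rows that repeat a pose let the fingers close. It gives the time, the measured TCP pose, the force, the opening and the grip force at its end, in the units of the state.
- get_obs(): the state, without advancing time (a new reading comes with each control period).
- capture(name): name is "side" or "top" or "wrist"; returns a dict with "image" (420x560x3 uint8, blue, green, red), "intrinsics" (3x3 intrinsics, pixels), "k1" (the pictures are not rectified: a ray, as slopes to the right and down, at radius r is drawn at 1 + k1 r^2 times it, then the intrinsics apply), "extrinsics" (4x4, takes a point from world to camera coordinates); the wrist camera has in their place "T_tool_cam" (4x4, takes a point from camera to tool coordinates, whose origin is the TCP and whose axes are the flange's). Camera axes: x right, y down, z forward; pixel columns grow to the right and rows downward; lengths in mm; the calibration is good to about 2 mm. A picture is of the moment at which its call begins: read the wrist's pose just before it. There is no depth.
- job.job_done(): hands the job in; it is judged then, once.
The state is a dict: "time": time; "joint_positions": joint angles; "dq": joint speeds; "tau": joint torques, N m; "tool_pos": TCP position; "tcp_rot": TCP orientation; "ft_force": force on the tool from outside, world axes, zero at the start; "moment": the same for the moment, N m; "gripper_width": finger opening in mm; "finger_force": force on a finger pad.
Only numpy, scipy, OpenCV 4.12 (cv2) and the standard library are available. Lean on these libraries where they do the work, as an engineer would, in place of code of your own. Each camera call takes 0.05 s, during which the arm holds its last target. There are 200 camera calls.

### The job

Take the long bottle brush out of its forked stand and scrub out the tall steel measure with the handle as it stands on the table: three full strokes, each right down to the bottom and back up to the mouth. Then hang the brush upright in its fork again as it was, and hang the measure by its handle on the hook of the other stand, without disturbing any of the other goods on the table.

Things in the scene. Friction and masses are not known exactly. Their poses are not given: they have to be found in the camera images.
- measure: The tall steel can with a side handle: outer diameter 64 mm, height 110, wall 3.5, inner floor 6 mm up, about 240 g. Origin at the centre of its underside, z up. Its handle, an 8 mm round bar, sticks out along +y to 70 mm from the axis, in its y-z plane; the opening spans y 32 to 62 mm, and from 49 mm up (57 at the outer end) to 102 mm up. Top of the bar 110 mm up.
- measure_eye (a point): A point inside the upper part of the measure's handle opening, 47 mm along +y from the axis, 90 mm above the underside, 12 mm below the underside of the handle's top bar. Same axes as the measure.
- brush: Bottle brush, 197 mm long, 90 g, upright in the fork at the start. Origin at its lower tip, z up its axis, round about it. From the tip up: grey bristle head, diameter 40 mm, from 3 to 75 mm; steel stem, diameter 8, to 125 mm; steel collar, diameter 30, to 131 mm; wooden grip, diameter 22, to 197 mm.
- brush_tip (a point): The lower tip of the brush (its origin).
- brush_collar (a point): On the brush axis at the underside of the collar, 125 mm above the tip.
- fork_stand: Dark steel stand, fixed, that holds the brush: base 110 x 90 x 12 mm, upright at its back (x 34 to 46 mm), on top a fork 8 mm thick, 38 wide, upper face 145 mm up. Its slot, 14 mm wide at y = 0, runs from x = 2 mm to its open front end at x = -30 mm. The brush hangs by its collar on the two tines; its head cannot pass the slot. Origin: centre of the base's underside.
- fork_seat (a point): The place in the slot where the brush hangs at the start: on the fork's upper face, at x = -10 mm, y = 0 of the stand. Same axes as the stand.
- hook_stand: Dark steel stand, fixed: round base, diameter 100 mm, 12 thick; post, diameter 16 mm, 250 high. The hook, a level 10 mm round bar, points along the stand's -x, centre line 230 mm up; it runs straight to x = -68 mm, then bends up to its tip at x = -84 mm. Origin at the centre of the base's underside.
- hook_stand_tip (a point): Tip of the hook: x = -84 mm, y = 0, 252 mm up in the stand's frame (the round end reaches 257 mm).
- hook_bar (a point): On the centre line of the hook's straight part, x = -40 mm, 230 mm up, in the stand's frame.
- mug: Bystander: short steel mug with a handle, outer diameter 72 mm, height 68 mm, handle to 68 mm along its +y. Origin at the centre of its underside.
- tin: Bystander: steel tin without a handle, diameter 64 mm, height 110 mm, open at the top. Origin at the centre of its underside.
- headlamp: Bystander: round headlamp lying glass up, diameter 110 mm, height 53 mm. Origin at the centre of its underside.
- piston: Bystander: aluminium piston, diameter 72 mm, height 66 mm. Origin at the centre of its underside.
- wrench: Bystander: spanner 190 mm long lying along its x, 8 mm high. Origin at the middle of its underside.
- oil_tin: Bystander: closed tin, diameter 90 mm, height 130 mm. Origin at the centre of its underside.
- toy_car: Bystander: toy car on a card base 130 x 75 mm, 46 mm high. Origin at the centre of its underside.
Things that resemble listed ones, but are neither listed nor needed, are in the scene too. What is meant by the brush is not purple, and is the smaller of those in its own colour.

How it is judged (in metres and radians):
On the way, in this order (a step that is already met when the one before it is completed fails the run):
1. first stroke down: the brush tip within 16 mm of the inner floor of the measure, which stands on the table (z of brush_tip in the frame of measure between 0 and 0.022 m and horizontal distance between brush_tip and measure below 0.022 m and angle between measure's own z axis and vertical below 0.25 rad and height (world z) of measure below 0.015 m), for 0.05 s.
2. first stroke up: the brush tip drawn up more than 49 mm above the inner floor (z of brush_tip in the frame of measure above 0.055 m and horizontal distance between brush_tip and measure below 0.04 m and angle between measure's own z axis and vertical below 0.25 rad and height (world z) of measure below 0.015 m), for 0.05 s.
3. second stroke down: the brush tip within 16 mm of the inner floor of the measure, which stands on the table (all of step 1), for 0.05 s.
4. second stroke up: the brush tip drawn up more than 49 mm above the inner floor (all of step 2), for 0.05 s.
5. third stroke down: the brush tip within 16 mm of the inner floor of the measure, which stands on the table (all of step 3), for 0.05 s.
6. third stroke up: the brush tip drawn up more than 49 mm above the inner floor (all of step 4), for 0.05 s.
At the end, for the whole second after the job is handed in: The measure hangs, barely swinging, the hook through its handle: eye 8 to 88 mm in front of the post axis, within 22 mm sideways, 24 mm below to 12 above the bar's axis. The brush hangs by its collar in the fork: within 20 mm of the seat, 6 mm in height, 0.15 rad of upright (x of measure_eye in the frame of hook_stand between -0.088 and -0.008 m and y of measure_eye in the frame of hook_stand between -0.022 and 0.022 m and z of measure_eye in the frame of hook_stand between 0.206 and 0.242 m and contact force between measure and hook_stand above 0.8 N and linear speed of measure below 0.15 m/s and angular speed of measure below 1.8 rad/s and horizontal distance between brush_collar and fork_seat below 0.02 m and z of brush_collar in the frame of fork_seat between -0.006 and 0.006 m and angle between brush's own z axis and vertical below 0.15 rad and linear speed of brush below 0.05 m/s); the robot touches nothing.
It fails at once if one of the other goods (short mug, tin, headlamp, piston, spanner, oil tin, toy car) is moved more than 30 mm (distance of any of mug, tin, headlamp, piston, wrench, oil_tin, toy_car from where it was at the start of the episode above 0.03 m).
It also fails if it takes over 72 s, if anything falls off the work surface, if the arm or the gripper's body presses on something with over 40 N, if the wrist force passes 120 N, or if a joint passes its speed limit or range.

## Working session

There is one attempt and no reset: what is moved stays moved. The work goes in short steps, Python scripts to look and compute and a tool call to move; the robot and the scene stay as the last step left them, time stands still between calls to the robot, and variables do not carry over. Pictures are saved under pics/ and viewed, at most 10 in all, crops included, and the job is handed in when it is done.

Besides the shell and the picture viewer there is one more tool, called after "Request:" in YAML: its name, and indented under it one key for each argument. play_rows: Moves the arm, as the interface text tells. Its arguments: {"type":"object","properties":{"commands":{"type":"array"},"newtons":{"type":"number"}},"required":["commands"]}

```bash
mkdir -p pics; ls
python3 - <<'E'
from station import get_obs, capture, job, arm
import cv2, json
o=get_obs(); print({k:o[k] for k in('time','tool_pos','tcp_rot','gripper_width')}, arm.hold_point_z, [a for a in dir(arm) if a[0]!='_'])
for n in('side','top'):
    c=capture(n); cv2.imwrite(f'pics/{n}0.png',c['image']); print(n,c['intrinsics'],c['k1'],c['extrinsics'])
E
```

```text
pics
{'time': 0.0, 'tool_pos': array([254.47872724, 597.51135638, 230.1742157 ]), 'tcp_rot': array([-3.13968076e+00, -3.34473034e-04,  2.73881518e+00]), 'gripper_width': 85.43924556302487} -18.700000000000003 ['PlanningError', 'hold_point_z']
side [[388.58178601   0.         281.4756502 ]
 [  0.         388.58178601 212.88885287]
 [  0.           0.           1.        ]] -0.11300369129501021 [[ 7.55036213e-01 -6.55671076e-01 -3.96949342e-03 -4.46678665e+02]
 [-3.53622069e-01 -4.02099521e-01 -8.44551602e-01  3.29553850e+02]
 [ 5.52151926e-01  6.39070743e-01 -5.35459462e-01  6.06610333e+02]
 [ 0.00000000e+00  0.00000000e+00  0.00000000e+00  1.00000000e+00]]
top [[497.96509987   0.         274.05862646]
 [  0.         497.96509987 205.33816473]
 [  0.           0.           1.        ]] -0.05409259715981429 [[ 1.31004624e-02 -9.99824095e-01 -1.34222838e-02 -2.22615648e+01]
 [-9.82029016e-01 -1.03374678e-02 -1.88446675e-01  5.81086922e+02]
 [ 1.88274774e-01  1.56498107e-02 -9.81991697e-01  1.30317219e+03]
 [ 0.00000000e+00  0.00000000e+00  0.00000000e+00  1.00000000e+00]]
```

View pics/side0.png

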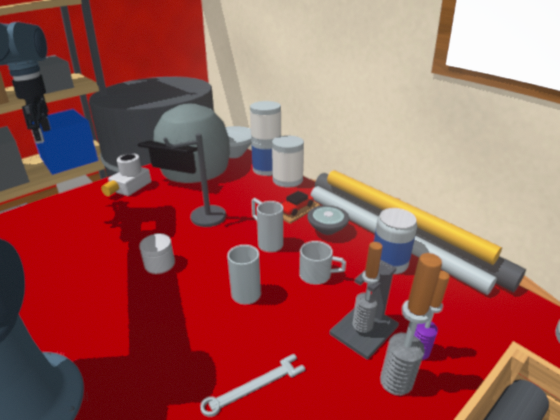

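View pics/top0.png

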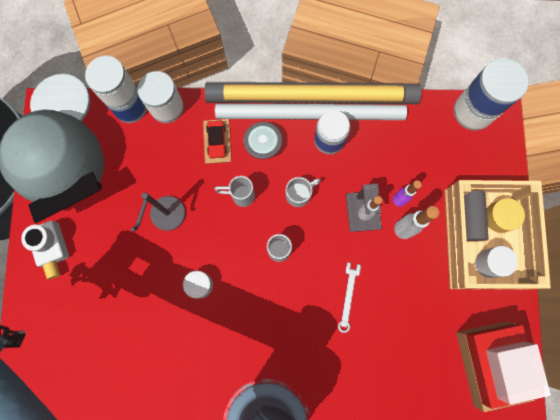

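The top view (top0) and side view (side0) show these candidates:
- **Brush:** small grey in the fork (top 372,207; side 368,290), larger grey with orange grip standing free (top 415,220; side 405,340), and purple (top 408,193; side 425,330). I choose the small grey one in the fork.
- **Measure:** tall can with handle (top 240,190; side 270,225), tin without handle (top 279,247), and short mug (top 299,190). I choose the one at 240,190.
- **Hook stand:** top 165,212; side 205,205.

I'll check these in one close composite crop.

```bash
cat > h.py <<'E'
import numpy as np, cv2
from station import get_obs, capture, job, arm
from scipy.spatial.transform import Rotation as R
def cal(n,c=None,o=None):
    c=c or capture(n)
    if n=='wrist':
        T=np.eye(4); T[:3,:3]=R.from_euler('xyz',o['tcp_rot']).as_matrix(); T[:3,3]=o['tool_pos']
        E=np.linalg.inv(T@np.array(c['T_tool_cam']))
    else: E=np.array(c['extrinsics'])
    return np.array(c['intrinsics']),np.array([c['k1'],0,0,0.]),E,c['image']
def ray(C,px):
    K,d,E=C[:3]
    u=cv2.undistortPoints(np.array([[px]],float),K,d)[0,0]
    v=E[:3,:3].T@np.array([u[0],u[1],1]); return -E[:3,:3].T@E[:3,3],v/np.linalg.norm(v)
def onz(C,px,z):
    o,v=ray(C,px); return o+v*(z-o[2])/v[2]
def cross(C1,p1,C2,p2):
    o1,v1=ray(C1,p1);o2,v2=ray(C2,p2)
    s=np.linalg.lstsq(np.c_[v1,-v2],o2-o1,rcond=None)[0]
    a,b=o1+v1*s[0],o2+v2*s[1]; return (a+b)/2,np.linalg.norm(a-b)
def proj(C,P):
    K,d,E=C[:3]; return cv2.projectPoints(np.array(P,float).reshape(-1,1,3),cv2.Rodrigues(E[:3,:3])[0],E[:3,3],K,d)[0][:,0]
E
python3 - <<'E'
import cv2,numpy as np
t=cv2.imread('pics/top0.png');s=cv2.imread('pics/side0.png')
f=lambda im,x,y:cv2.resize(im[y:y+75,x:x+100],(400,300),interpolation=cv2.INTER_CUBIC)
cv2.imwrite('pics/c1.png',np.vstack([np.hstack([f(t,115,175),f(t,200,155)]),np.hstack([f(t,335,170),f(s,130,130)])]))
E
```

```text
(no output)
```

View pics/c1.png

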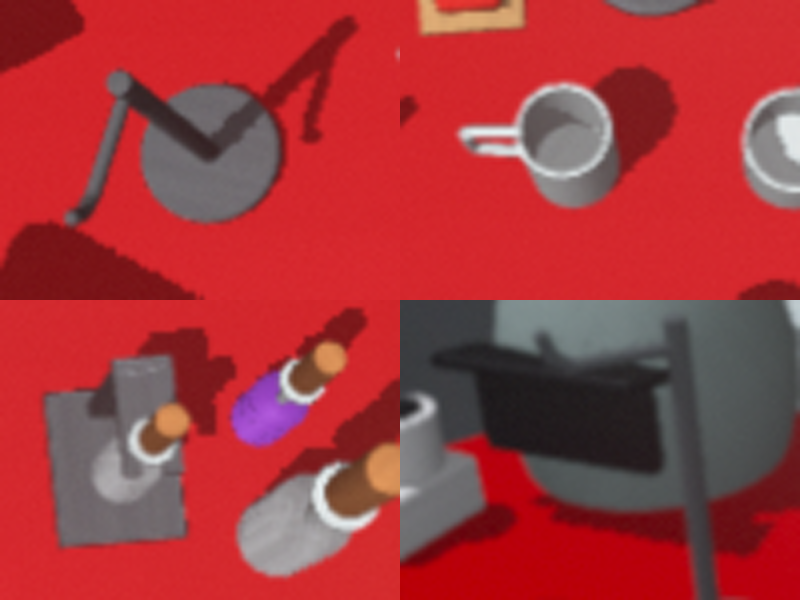

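The crop confirms it: the small grey brush hangs in the fork (grip top at about 378,199.5), next to the purple one and the bigger grey one. The measure's rim is at (241,187.8), with the handle toward image left (216,188.7). The hook post top is at (144.8,195.8) and the tip at (133.3,229.2).

Run:
```python
from h import *
np.set_printoptions(precision=1,suppress=True)
T=cal('top');S=cal('side')
q=lambda ox,oy,X,Y:((X+.5)/4-.5+ox,(Y+.5)/4-.5+oy)
P=lambda s,a:print(s,a)
P('base',onz(T,q(115,175,210,152),12)); 
for z in(250,):P('post',onz(T,q(115,175,119,83),z))
P('tip',onz(T,q(115,175,73,217),254))
P('barstart',onz(T,q(115,175,118,105),230));P('bend',onz(T,q(115,175,86,205),230))
P('tip x',cross(T,q(115,175,73,217),S,q(130,130,140,38)))
P('post x',cross(T,q(115,175,119,83),S,q(130,130,277,22)))
P('meas rim',onz(T,q(200,155,164,131),110));P('handle',onz(T,q(200,155,66,136),108));P('handle near',onz(T,q(200,155,118,140),108))
P('griptop',onz(T,q(335,170,173,118),217)); P('collar',onz(T,q(335,170,155,140),151))
for p in((45,93),(60,247),(186,237)):P('forkbase',onz(T,q(335,170,*p),12))
for n,p,z in(('mug',(299,190),68),('tin',(279,241),110),('piston',(197.5,285),66),('big',(430,213),250),('purple',(414,185),200),('headlamp',(263,140),50),('visorcorner',(100,178),200),('visor2',(34,218),200),('car',(217,142),20)):P(n,onz(T,p,z))
```

```text
base [565.4 286.9  12. ]
post [564.6 287.3 250. ]
tip [484.1 308.2 254. ]
barstart [555.4 292.7 230. ]
bend [494.8 308.1 230. ]
tip x (array([483.6, 308.3, 254.2]), np.float64(1.0653137124313352))
post x (array([565.7, 287.4, 248.4]), np.float64(1.6304965179087176))
meas rim [618.1  72.5 110. ]
handle [614.5 137.5 108. ]
handle near [612.2 103.  108. ]
griptop [ 568.1 -267.1  217. ]
collar [ 567.4 -268.3  151. ]
forkbase [ 627.6 -217.3   12. ]
forkbase [ 517.9 -226.2   12. ]
forkbase [ 525.9 -314.3   12. ]
mug [622.  -82.8  68. ]
tin [477.2 -30.2 110. ]
piston [363.2 183.5  66. ]
big [ 529.6 -381.3  250. ]
purple [ 607.9 -360.2  200. ]
headlamp [769.1  18.2  50. ]
visorcorner [618.2 416.  200. ]
visor2 [515.5 574.2 200. ]
car [772.  151.9  20. ]
```

```bash
cat >> h.py <<'E'
def to(P,yaw=None):
    o=get_obs(); M=R.from_euler('xyz',o['tcp_rot']).as_matrix()
    d=M.T@(np.array(P,float)-o['tool_pos'])/10
    print('t %.2f'%o['time'],'tcp',np.round(o['tool_pos'],1),'rot',np.round(o['tcp_rot'],3),'w %.1f'%o['gripper_width'],'SLIDE',np.round(d,2),'YAW',None if yaw is None else round(-(yaw-o['tcp_rot'][2]),3))
E
python3 -c "
from h import *
to([568,-267.3,300],1.627)"
```

```text
t 0.20 tcp [254.6 597.7 230.6] rot [-3.14  -0.     2.739] w 85.8 SLIDE [-62.74 -67.3   -6.87] YAW 1.112
```

Request:
play_rows:
  commands:
    - {"grip": -1,"slide": [-2,-2,-6.9],"yaw": 0.1}
    - {"grip": -1,"slide": [-62.7,-67.3,-6.9],"yaw": 1.11}
    - {"grip": -1,"slide": [-62.7,-67.3,-6.9],"yaw": 1.11}
    - {"grip": -1,"slide": [-62.7,-67.3,-6.9],"yaw": 1.11}
    - {"grip": -1,"slide": [-62.7,-67.3,-6.9],"yaw": 1.11}
    - {"grip": -1,"slide": [-62.7,-67.3,-6.9],"yaw": 1.11}
    - {"grip": -1,"slide": [-62.7,-67.3,-6.9],"yaw": 1.11}
    - {"grip": -1,"slide": [-62.7,-67.3,-6.9],"yaw": 1.11}
    - {"grip": -1,"slide": [-62.7,-67.3,-6.9],"yaw": 1.11}
    - {"grip": -1,"slide": [-62.7,-67.3,-6.9],"yaw": 1.11}

```text
time: 1.03
tool_pos: [388.1, 229.0, 282.6]
tcp_rot: [3.141, -0.0, 1.625]
ft_force: [1.4, -0.0, -0.8]
gripper_width: 85.2
finger_force: 0.0
```

```bash
python3 -c "
from h import *
to([568,-267.3,300],1.627)"
```

```text
t 1.03 tcp [388.1 229.  282.6] rot [ 3.141 -0.     1.625] w 85.2 SLIDE [-50.53  15.28  -1.74] YAW -0.002
```

Request:
play_rows:
  commands:
    - {"grip": -1,"slide": [-50.5,15.3,-1.7],"yaw": 0}
    - {"grip": -1,"slide": [-50.5,15.3,-1.7],"yaw": 0}
    - {"grip": -1,"slide": [-50.5,15.3,-1.7],"yaw": 0}
    - {"grip": -1,"slide": [-50.5,15.3,-1.7],"yaw": 0}
    - {"grip": -1,"slide": [-50.5,15.3,-1.7],"yaw": 0}
    - {"grip": -1,"slide": [-50.5,15.3,-1.7],"yaw": 0}
    - {"grip": -1,"slide": [-50.5,15.3,-1.7],"yaw": 0}
    - {"grip": -1,"slide": [-50.5,15.3,-1.7],"yaw": 0}
    - {"grip": -1,"slide": [-50.5,15.3,-1.7],"yaw": 0}
    - {"grip": -1,"slide": [-50.5,15.3,-1.7],"yaw": 0}

```text
time: 1.87
tool_pos: [531.8, -162.2, 295.8]
tcp_rot: [-3.142, -0.0, 1.628]
ft_force: [1.6, 0.0, 0.5]
gripper_width: 85.2
finger_force: 0.0
```

Request:
play_rows:
  commands:
    - {"grip": -1,"slide": [-8,2.4,0],"yaw": 0}
    - {"grip": -1,"slide": [-8,2.4,0],"yaw": 0}
    - {"grip": -1,"slide": [-8,2.4,0],"yaw": 0}
    - {"grip": -1,"slide": [-8,2.4,0],"yaw": 0}

```text
time: 2.2
tool_pos: [560.1, -240.3, 294.7]
tcp_rot: [-3.14, -0.001, 1.626]
ft_force: [-0.2, 0.9, -0.5]
gripper_width: 85.6
finger_force: 0.0
```

Run:
```python
from h import *
to([568,-267.3,300],1.627)
o=get_obs();W=cal('wrist',None,o);cv2.imwrite('pics/w1.png',W[3])
print(proj(W,[[568,-267.3,217],[567,-266.7,145],[577,-266,151]]).round(0))
```

```text
t 2.20 tcp [ 560.1 -240.3  294.7] rot [-3.140e+00 -1.000e-03  1.626e+00] w 85.6 SLIDE [-2.74  0.63 -0.53] YAW -0.001
[[287. 251.]
 [285. 219.]
 [294. 221.]]
```

View pics/w1.png

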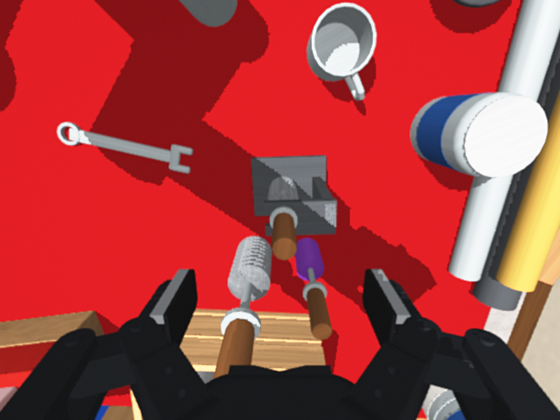

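The wrist picture shows the brush's grip top at about (285,250), against a predicted (287,251), so the position agrees. The larger grey brush at (240,340) and the purple one at (315,320) stay clear of the fingers.

Request:
play_rows:
  commands:
    - {"grip": -1,"slide": [-2.7,0.6,0],"yaw": 0}
    - {"grip": -1,"slide": [-2.7,0.6,0],"yaw": 0}
    - {"grip": -1,"slide": [-2.7,0.6,3],"yaw": 0}
    - {"grip": -1,"slide": [-2.7,0.6,6],"yaw": 0}
    - {"grip": -1,"slide": [-2.7,0.6,9],"yaw": 0}
    - {"grip": -1,"slide": [-2.7,0.6,11.5],"yaw": 0}
    - {"grip": -1,"slide": [-2.7,0.6,12.5],"yaw": 0}
    - {"grip": -1,"slide": [-2.7,0.6,12.5],"yaw": 0}

```text
time: 2.92
tool_pos: [566.2, -262.7, 168.1]
tcp_rot: [-3.137, -0.004, 1.63]
ft_force: [0.3, -0.1, -0.1]
gripper_width: 85.5
finger_force: 0.0
```

```bash
python3 -c "
from h import *
to([568,-267.3,168],1.627)"
```

```text
t 2.92 tcp [ 566.2 -262.7  168.1] rot [-3.137 -0.004  1.63 ] w 85.5 SLIDE [-0.47  0.15  0.  ] YAW 0.003
```

Request:
play_rows:
  commands:
    - {"grip": -1,"slide": [-0.45,0.15,0],"yaw": 0}
    - {"grip": -1,"slide": [-0.45,0.15,0],"yaw": 0}
    - {"grip": 0.2,"slide": [-0.45,0.15,0],"yaw": 0}
    - {"grip": 1,"slide": [-0.45,0.15,0],"yaw": 0}
    - {"grip": 1,"slide": [-0.45,0.15,0],"yaw": 0}
    - {"grip": 1,"slide": [-0.45,0.15,0],"yaw": 0}
    - {"grip": 1,"slide": [-0.45,0.15,0],"yaw": 0}
    - {"grip": 1,"slide": [-0.45,0.15,0],"yaw": 0}
    - {"grip": 1,"slide": [-0.45,0.15,0],"yaw": 0}
    - {"grip": 1,"slide": [-0.45,0.15,0],"yaw": 0}
  newtons: 50

```text
time: 3.75
tool_pos: [569.6, -269.6, 171.2]
tcp_rot: [-3.142, 0.0, 1.629]
ft_force: [-0.9, -0.9, 3.0]
gripper_width: 21.0
finger_force: 48.9
```

```bash
python3 -c "
from h import *
to([568,-267.3,168],1.627);print(get_obs()['finger_force'],get_obs()['ft_force'])"
```

```text
t 3.75 tcp [ 569.6 -269.6  171.2] rot [-3.142  0.     1.629] w 21.0 SLIDE [ 0.24 -0.15  0.32] YAW 0.002
48.91130983829498 [-0.86454099 -0.9321025   3.03759824]
```

Request:
play_rows:
  commands:
    - {"grip": 1,"slide": [0,0,-1],"yaw": 0}
    - {"grip": 1,"slide": [0,0,-1],"yaw": 0}
    - {"grip": 1,"slide": [0,-1.5,-1],"yaw": 0}
    - {"grip": 1,"slide": [-0.1,-3.5,-1],"yaw": 0}
    - {"grip": 1,"slide": [-0.2,-5.5,-1],"yaw": 0}
    - {"grip": 1,"slide": [-0.2,-6.5,-1],"yaw": 0}
    - {"grip": 1,"slide": [-0.2,-6.5,-2],"yaw": 0}
    - {"grip": 1,"slide": [-0.2,-6.5,-5],"yaw": 0}
    - {"grip": 1,"slide": [-0.2,-6.5,-9],"yaw": 0}
    - {"grip": 1,"slide": [-0.2,-6.5,-13],"yaw": 0}

```text
time: 4.58
tool_pos: [505.0, -274.8, 302.5]
tcp_rot: [-3.141, -0.001, 1.629]
ft_force: [0.7, -1.1, -1.4]
gripper_width: 20.7
finger_force: 48.9
```

Run:
```python
from h import *
# refine measure axis from top view while arm is aside: steel rim near (241,188)
T=cal('top');S=cal('side')
cv2.imwrite('pics/m2.png',np.hstack([cv2.resize(T[3][155:230,200:270],(392,420),interpolation=cv2.INTER_CUBIC),cv2.resize(S[3][180:300,300:412],(392,420),interpolation=cv2.INTER_CUBIC)]))
to([618,72.5,302],1.627);print(get_obs()['finger_force'])
print(proj(T,[[618.1,72.5,110],[618,72.5,0]]),proj(S,[[618.1,72.5,110],[506,-273,140]]))
```

```text
t 4.68 tcp [ 508.5 -277.6  311.2] rot [3.129 0.011 1.629] w 20.6 SLIDE [34.32 12.96  0.7 ] YAW 0.002
49.025022983551025
[[240.63733111 187.36849791]
 [243.69209572 196.03172882]] [[269.85953981 208.28917872]
 [350.30772144 298.86354111]]
```

View pics/m2.png

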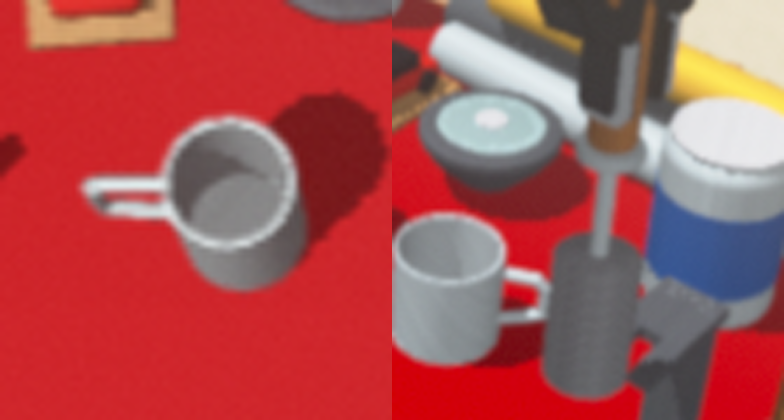

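The left crop shows the measure's rim at (241,188), unchanged. The right crop shows the brush hanging upright from the fingers, clear of the fork.

Request:
play_rows:
  commands:
    - {"grip": 1,"slide": [34.3,13,0],"yaw": 0}
    - {"grip": 1,"slide": [34.3,13,0],"yaw": 0}
    - {"grip": 1,"slide": [34.3,13,0],"yaw": 0}
    - {"grip": 1,"slide": [34.3,13,0],"yaw": 0}
    - {"grip": 1,"slide": [34.3,13,0],"yaw": 0}
    - {"grip": 1,"slide": [34.3,13,0],"yaw": 0}
    - {"grip": 1,"slide": [34.3,13,0],"yaw": 0}
    - {"grip": 1,"slide": [34.3,13,0],"yaw": 0}
    - {"grip": 1,"slide": [34.3,13,0],"yaw": 0}
    - {"grip": 1,"slide": [34.3,13,0],"yaw": 0}

```text
time: 5.52
tool_pos: [616.0, 80.7, 301.3]
tcp_rot: [3.14, -0.002, 1.635]
ft_force: [0.2, 0.5, -0.1]
gripper_width: 20.8
finger_force: 48.9
```

Request:
play_rows:
  commands:
    - {"grip": 1,"slide": [0,0,0],"yaw": 0}
    - {"grip": 1,"slide": [0,0,0],"yaw": 0}
    - {"grip": 1,"slide": [0,0,0],"yaw": 0}
    - {"grip": 1,"slide": [0,0,0],"yaw": 0}

```text
time: 5.85
tool_pos: [614.7, 73.5, 301.1]
tcp_rot: [3.141, 0.0, 1.627]
ft_force: [-0.1, -0.3, -0.5]
gripper_width: 20.9
finger_force: 48.9
```

Run:
```python
from h import *
for i in range(4):
    to([618,72.5,302],1.627); S=cal('side')
T=cal('top')
cv2.imwrite('pics/m3.png',np.hstack([cv2.resize(T[3][130:230,200:300],(400,400),interpolation=cv2.INTER_CUBIC),cv2.resize(S[3][140:260,220:340],(400,400),interpolation=cv2.INTER_CUBIC)]))
print(proj(S,[[618,72.5,152],[618,72.5,110],[618,72.5,347]]),proj(T,[[618,72.5,152]]))
```

```text
t 5.85 tcp [614.7  73.5 301.1] rot [3.141 0.    1.627] w 20.9 SLIDE [-0.11  0.32 -0.09] YAW -0.0
t 5.90 tcp [614.7  73.5 301. ] rot [3.141 0.    1.627] w 20.8 SLIDE [-0.12  0.32 -0.1 ] YAW -0.0
t 5.95 tcp [614.7  73.6 301. ] rot [3.141 0.    1.627] w 21.2 SLIDE [-0.13  0.32 -0.1 ] YAW 0.0
t 6.00 tcp [614.7  73.7 301. ] rot [3.141 0.    1.627] w 20.7 SLIDE [-0.14  0.32 -0.1 ] YAW 0.0
[[269.4729482  193.09755456]
 [269.82749322 208.30359966]
 [267.65454326 112.16489677]] [[239.33319033 183.72587495]]
```

View pics/m3.png

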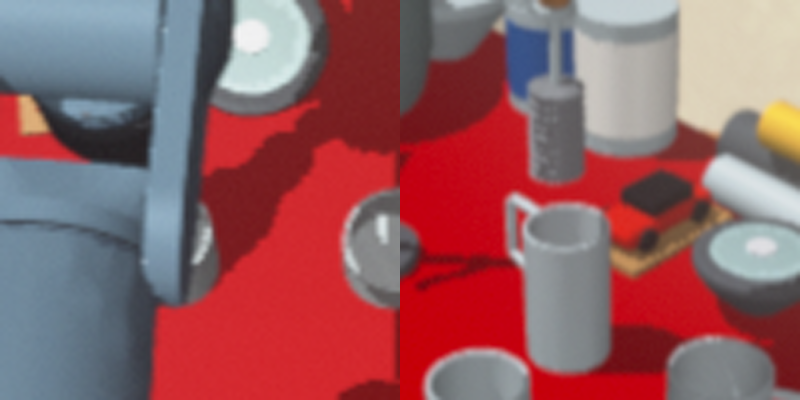

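The side crop shows the brush head's bottom about 3 px left of the rim centre (266.5 against 269.8), so I'll shift the brush and check numerically.

Request:
play_rows:
  commands:
    - {"grip": 1,"slide": [-0.4,0.4,0],"yaw": 0}
    - {"grip": 1,"slide": [-0.4,0.4,0],"yaw": 0}
    - {"grip": 1,"slide": [-0.4,0.4,0],"yaw": 0}
    - {"grip": 1,"slide": [-0.4,0.4,0],"yaw": 0}

```text
time: 6.43
tool_pos: [619.0, 70.8, 300.8]
tcp_rot: [-3.141, -0.0, 1.629]
ft_force: [0.2, 0.1, -0.5]
gripper_width: 20.6
finger_force: 49.0
```

Run:
```python
from h import *
to([618,72.5,302],1.627); S=cal('side')
im=S[3].astype(int); red=(im[:,:,2]-im[:,:,1]>60)
for r in (180,184,188,190,192,193,194,195,196,197,198,199,200):
    c=np.where(~red[r,250:292])[0]+250; print(r,(c.min(),c.max(),c.mean().round(1),len(c)) if len(c) else None)
for z in(0,3):print(proj(S,[[618,70,150+z],[618,75,150+z],[618,72.5,150+z]]).round(1).tolist())
```

```text
t 6.43 tcp [619.   70.8 300.8] rot [-3.141 -0.     1.629] w 20.6 SLIDE [ 0.18 -0.09 -0.12] YAW 0.002
180 (np.int64(261), np.int64(291), np.float64(276.0), 31)
184 (np.int64(261), np.int64(291), np.float64(276.0), 31)
188 (np.int64(261), np.int64(276), np.float64(268.5), 16)
190 (np.int64(261), np.int64(276), np.float64(268.5), 16)
192 (np.int64(262), np.int64(276), np.float64(269.0), 15)
193 (np.int64(263), np.int64(274), np.float64(268.5), 12)
194 (np.int64(267), np.int64(271), np.float64(269.0), 5)
195 (np.int64(290), np.int64(291), np.float64(290.5), 2)
196 (np.int64(288), np.int64(291), np.float64(289.5), 4)
197 (np.int64(287), np.int64(291), np.float64(289.0), 5)
198 (np.int64(254), np.int64(291), np.float64(279.1), 7)
199 (np.int64(253), np.int64(291), np.float64(272.0), 10)
200 (np.int64(252), np.int64(291), np.float64(269.2), 12)
[[270.2, 194.2], [268.8, 193.4], [269.5, 193.8]]
[[270.1, 193.1], [268.8, 192.3], [269.5, 192.7]]
```

Run:
```python
from h import *
S=cal('side');a=np.linspace(0,6.28,60)
for z in(150,155,160):
  for (x,y) in((618,72.5),(616,74)):
    p=proj(S,[[x+20*np.cos(t),y+20*np.sin(t),z] for t in a]);print(z,x,p.max(0).round(1),p.min(0).round(1))
o=get_obs();print(o['time'],o['tool_pos'],o['ft_force'])
# collar in side view: look at column profile
im=S[3]
for r in range(130,196,3): print(r,im[r,258:282:3].tolist() if 0 else [int(v) for v in im[r,256:284:2].mean(1)])
```

```text
150 618 [278.  198.1] [261.  189.7]
150 616 [276.9 198.2] [259.9 189.8]
155 618 [278.  196.2] [260.9 187.9]
155 616 [276.9 196.3] [259.9 187.9]
160 618 [277.9 194.3] [260.9 186. ]
160 616 [276.9 194.4] [259.8 186.1]
6.5333 [618.90990721  70.92094157 300.83219763] [-0.0510584   0.93554422 -1.27851102]
130 [195, 180, 87, 60, 59, 110, 114, 88, 85, 66, 72, 123, 152, 204]
133 [195, 191, 179, 138, 103, 119, 112, 89, 96, 149, 152, 150, 151, 205]
136 [194, 192, 187, 172, 98, 89, 88, 90, 93, 155, 156, 145, 139, 171]
139 [154, 147, 155, 163, 111, 83, 88, 90, 91, 171, 203, 204, 205, 206]
142 [162, 148, 144, 170, 180, 144, 106, 109, 117, 129, 196, 206, 206, 206]
145 [155, 153, 153, 140, 140, 139, 135, 128, 133, 148, 180, 196, 202, 205]
148 [110, 122, 131, 131, 124, 125, 137, 123, 156, 157, 152, 152, 151, 152]
151 [92, 91, 90, 86, 86, 98, 136, 111, 159, 194, 184, 162, 157, 155]
154 [92, 92, 89, 88, 86, 110, 146, 114, 157, 196, 197, 196, 193, 185]
157 [92, 91, 89, 88, 85, 102, 143, 112, 156, 197, 197, 197, 193, 189]
160 [92, 91, 89, 88, 85, 101, 144, 113, 142, 195, 196, 197, 193, 190]
163 [91, 91, 94, 111, 130, 140, 147, 119, 117, 146, 179, 195, 193, 190]
166 [91, 92, 125, 150, 150, 152, 150, 145, 138, 131, 107, 183, 193, 189]
169 [113, 103, 123, 122, 121, 131, 130, 129, 121, 110, 103, 183, 193, 189]
172 [148, 144, 146, 123, 102, 105, 100, 98, 96, 95, 106, 185, 194, 188]
175 [90, 101, 128, 120, 116, 105, 103, 98, 95, 95, 105, 186, 193, 189]
178 [83, 84, 117, 125, 120, 117, 100, 98, 94, 94, 104, 184, 192, 189]
181 [83, 83, 117, 128, 109, 115, 100, 99, 95, 94, 96, 142, 156, 162]
184 [82, 83, 115, 139, 115, 105, 101, 100, 95, 93, 96, 138, 146, 146]
187 [81, 83, 114, 132, 117, 105, 101, 99, 95, 94, 91, 93, 97, 104]
190 [80, 82, 109, 132, 115, 105, 99, 99, 95, 94, 90, 91, 87, 86]
193 [80, 81, 86, 119, 119, 107, 101, 99, 96, 95, 93, 87, 86, 88]
```

Run:
```python
from h import *
S=cal('side');a=np.linspace(0,6.28,60)
for r,zs in((20,(225,232)),(15,(275,279,283))):
  for z in zs:
    p=proj(S,[[617+r*np.cos(t),73+r*np.sin(t),z] for t in a]);print(r,z,p.max(0).round(1),p.min(0).round(1))
```

```text
20 225 [277.2 168.8] [259.5 161.2]
20 232 [277.2 165.9] [259.4 158.4]
15 275 [274.7 146.9] [261.  141.6]
15 279 [274.7 145.1] [260.9 139.9]
15 283 [274.7 143.4] [260.9 138.2]
```

Request:
play_rows:
  commands:
    - {"grip": 1,"slide": [-0.15,0,2],"yaw": 0}
    - {"grip": 1,"slide": [-0.15,0,4.5],"yaw": 0}
    - {"grip": 1,"slide": [-0.15,0,7],"yaw": 0}
    - {"grip": 1,"slide": [-0.15,0,9.5],"yaw": 0}
    - {"grip": 1,"slide": [-0.15,0,11.5],"yaw": 0}
    - {"grip": 1,"slide": [-0.15,0,13],"yaw": 0}
    - {"grip": 1,"slide": [-0.15,0,13.7],"yaw": 0}
    - {"grip": 1,"slide": [-0.15,0,13.7],"yaw": 0}
    - {"grip": 1,"slide": [-0.15,0,13.7],"yaw": 0}
    - {"grip": 1,"slide": [-0.15,0,13.7],"yaw": 0}

```text
time: 7.42
tool_pos: [620.0, 69.4, 165.6]
tcp_rot: [3.139, 0.0, 1.629]
ft_force: [0.3, 1.4, -0.8]
gripper_width: 21.1
finger_force: 49.0
```

Run:
```python
from h import *
to([618,72.5,302],1.627); print(get_obs()['ft_force'],get_obs()['moment'])
S=cal('side'); cv2.imwrite('pics/m4.png',cv2.resize(S[3][150:260,210:320],(440,440),interpolation=cv2.INTER_CUBIC))
```

```text
t 7.42 tcp [620.   69.4 165.6] rot [3.139 0.    1.629] w 21.1 SLIDE [  0.32  -0.15 -13.64] YAW 0.002
[ 0.29671396  1.38726398 -0.75335292] [-0.00395937  0.01854997 -0.00496706]
```

View pics/m4.png

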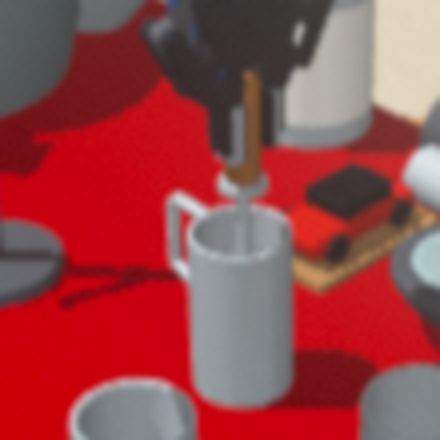

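The crop shows the brush head inside the measure, with the collar just above the rim at (243,185) and the measure still standing.

Request:
play_rows:
  commands:
    - {"grip": 1,"slide": [0.05,0,0.3],"yaw": 0}
    - {"grip": 1,"slide": [0.05,0,0.3],"yaw": 0}
    - {"grip": 1,"slide": [0.05,0,0.3],"yaw": 0}
    - {"grip": 1,"slide": [0.05,0,-3],"yaw": 0}
    - {"grip": 1,"slide": [0.05,0,-6],"yaw": 0}
    - {"grip": 1,"slide": [0.05,0,-8.5],"yaw": 0}
    - {"grip": 1,"slide": [0.05,0,-8.5],"yaw": 0}
    - {"grip": 1,"slide": [0.05,0,-8.5],"yaw": 0}
    - {"grip": 1,"slide": [0.05,0,-8.5],"yaw": 0}

```text
time: 8.22
tool_pos: [618.5, 69.9, 248.1]
tcp_rot: [-3.14, -0.0, 1.629]
ft_force: [-0.6, 0.4, -1.0]
gripper_width: 20.5
finger_force: 49.1
```

Request:
play_rows:
  commands:
    - {"grip": 1,"slide": [0,0,3],"yaw": 0}
    - {"grip": 1,"slide": [0,0,6],"yaw": 0}
    - {"grip": 1,"slide": [0,0,8],"yaw": 0}
    - {"grip": 1,"slide": [0,0,8.8],"yaw": 0}
    - {"grip": 1,"slide": [0,0,8.8],"yaw": 0}
    - {"grip": 1,"slide": [0,0,8.8],"yaw": 0}
    - {"grip": 1,"slide": [0,0,8.8],"yaw": 0}
    - {"grip": 1,"slide": [0,0,8.8],"yaw": 0}

```text
time: 8.88
tool_pos: [620.0, 69.8, 162.6]
tcp_rot: [3.139, 0.0, 1.629]
ft_force: [-0.6, 0.3, -1.1]
gripper_width: 20.8
finger_force: 49.3
```

Request:
play_rows:
  commands:
    - {"grip": 1,"slide": [0,0,-3],"yaw": 0}
    - {"grip": 1,"slide": [0,0,-6],"yaw": 0}
    - {"grip": 1,"slide": [0,0,-8.8],"yaw": 0}
    - {"grip": 1,"slide": [0,0,-8.8],"yaw": 0}
    - {"grip": 1,"slide": [0,0,-8.8],"yaw": 0}
    - {"grip": 1,"slide": [0,0,-8.8],"yaw": 0}

```text
time: 9.38
tool_pos: [618.9, 69.9, 249.1]
tcp_rot: [3.141, 0.0, 1.629]
ft_force: [-0.1, 0.6, -1.2]
gripper_width: 20.6
finger_force: 49.1
```

Request:
play_rows:
  commands:
    - {"grip": 1,"slide": [0,0,3],"yaw": 0}
    - {"grip": 1,"slide": [0,0,6],"yaw": 0}
    - {"grip": 1,"slide": [0,0,8],"yaw": 0}
    - {"grip": 1,"slide": [0,0,8.8],"yaw": 0}
    - {"grip": 1,"slide": [0,0,8.8],"yaw": 0}
    - {"grip": 1,"slide": [0,0,8.8],"yaw": 0}
    - {"grip": 1,"slide": [0,0,8.8],"yaw": 0}
    - {"grip": 1,"slide": [0,0,8.8],"yaw": 0}

```text
time: 10.05
tool_pos: [620.1, 69.8, 162.8]
tcp_rot: [3.138, 0.0, 1.629]
ft_force: [-0.2, -0.4, -0.7]
gripper_width: 21.1
finger_force: 49.3
```

Request:
play_rows:
  commands:
    - {"grip": 1,"slide": [0,0,-3],"yaw": 0}
    - {"grip": 1,"slide": [0,0,-6],"yaw": 0}
    - {"grip": 1,"slide": [0,0,-8.8],"yaw": 0}
    - {"grip": 1,"slide": [0,0,-8.8],"yaw": 0}
    - {"grip": 1,"slide": [0,0,-8.8],"yaw": 0}
    - {"grip": 1,"slide": [0,0,-11],"yaw": 0}
    - {"grip": 1,"slide": [0,0,-13.7],"yaw": 0}
    - {"grip": 1,"slide": [0,0,-13.7],"yaw": 0}
    - {"grip": 1,"slide": [0,0,-13.7],"yaw": 0}

```text
time: 10.8
tool_pos: [619.5, 69.9, 299.0]
tcp_rot: [3.139, 0.0, 1.629]
ft_force: [-0.2, 0.6, -2.1]
gripper_width: 20.5
finger_force: 49.2
```

Run:
```python
from h import *
d=np.array([np.cos(.087),np.sin(.087)])
print(np.r_[np.array([569.6,-269.6])-65*d]); to([505,-275,302],1.627)
S=cal('side'); cv2.imwrite('pics/s5.png',S[3])
```

```text
[ 504.84583738 -275.24786892]
t 10.80 tcp [619.5  69.9 299. ] rot [3.139 0.    1.629] w 20.5 SLIDE [-33.76 -13.43  -0.32] YAW 0.002
```

Request:
play_rows:
  commands:
    - {"grip": 1,"slide": [-33.8,-13.4,-0.3],"yaw": 0}
    - {"grip": 1,"slide": [-33.8,-13.4,-0.3],"yaw": 0}
    - {"grip": 1,"slide": [-33.8,-13.4,-0.3],"yaw": 0}
    - {"grip": 1,"slide": [-33.8,-13.4,-0.3],"yaw": 0}
    - {"grip": 1,"slide": [-33.8,-13.4,-0.3],"yaw": 0}
    - {"grip": 1,"slide": [-33.8,-13.4,-0.3],"yaw": 0}
    - {"grip": 1,"slide": [-33.8,-13.4,-0.3],"yaw": 0}
    - {"grip": 1,"slide": [-33.8,-13.4,-0.3],"yaw": 0}
    - {"grip": 1,"slide": [-33.8,-13.4,-0.3],"yaw": 0}
    - {"grip": 1,"slide": [-33.8,-13.4,-0.3],"yaw": 0}

```text
time: 11.68
tool_pos: [502.2, -279.6, 298.3]
tcp_rot: [-3.138, -0.001, 1.622]
ft_force: [0.7, 0.4, 0.4]
gripper_width: 20.9
finger_force: 49.1
```

Request:
play_rows:
  commands:
    - {"grip": 1,"slide": [0,0,0],"yaw": 0}
    - {"grip": 1,"slide": [0,0,0],"yaw": 0}
    - {"grip": 1,"slide": [0,0,3],"yaw": 0}
    - {"grip": 1,"slide": [0,0,6],"yaw": 0}
    - {"grip": 1,"slide": [0,0,9],"yaw": 0}
    - {"grip": 1,"slide": [0,0,11.5],"yaw": 0}
    - {"grip": 1,"slide": [0,0,12],"yaw": 0}
    - {"grip": 1,"slide": [0,0,12],"yaw": 0}
    - {"grip": 1,"slide": [0,0,12],"yaw": 0}
    - {"grip": 1,"slide": [0,0,12],"yaw": 0}

```text
time: 12.52
tool_pos: [506.1, -275.7, 183.3]
tcp_rot: [3.139, 0.003, 1.63]
ft_force: [0.4, 0.1, -0.7]
gripper_width: 21.1
finger_force: 49.2
```

Run:
```python
from h import *
to([569.6,-269.6,183],1.627)
S=cal('side'); T=cal('top')
im=np.hstack([cv2.resize(T[3][170:250,320:420],(400,320),interpolation=cv2.INTER_CUBIC),cv2.resize(S[3][250:350,300:400],(400,400),interpolation=cv2.INTER_CUBIC)[:320]]); cv2.imwrite('pics/f5.png',im)
```

```text
t 12.52 tcp [ 506.1 -275.7  183.3] rot [3.139e+00 3.000e-03 1.630e+00] w 21.1 SLIDE [0.23 6.37 0.04] YAW 0.003
```

View pics/f5.png

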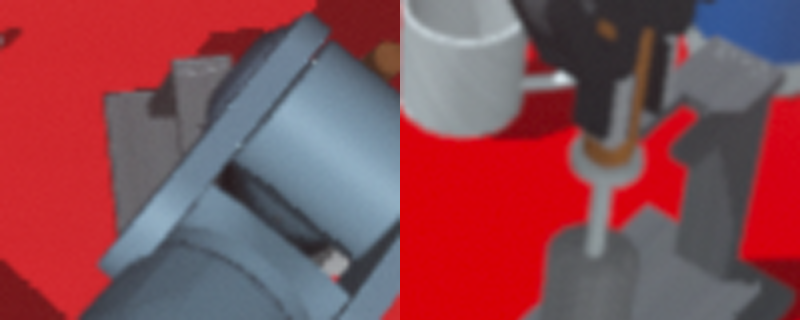

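The side crop shows the brush in front of the fork, with the collar at about (605,160) in the crop and the stem lined up with the slot height. Next I slide it in.

Request:
play_rows:
  commands:
    - {"grip": 1,"slide": [0.1,1.5,0],"yaw": 0}
    - {"grip": 1,"slide": [0.1,3,0],"yaw": 0}
    - {"grip": 1,"slide": [0.2,4.5,0],"yaw": 0}
    - {"grip": 1,"slide": [0.2,5.8,0],"yaw": 0}
    - {"grip": 1,"slide": [0.2,6.4,0],"yaw": 0}
    - {"grip": 1,"slide": [0.2,6.4,0],"yaw": 0}
    - {"grip": 1,"slide": [0.2,6.4,0],"yaw": 0}
    - {"grip": 1,"slide": [0.2,6.4,0],"yaw": 0}

```text
time: 13.28
tool_pos: [568.1, -269.7, 181.1]
tcp_rot: [-3.141, 0.0, 1.629]
ft_force: [0.7, 0.4, -1.5]
gripper_width: 21.0
finger_force: 49.3
```

Run:
```python
from h import *
to([569.6,-269.6,171],1.627)
S=cal('side'); im=cv2.resize(S[3][230:330,320:420],(500,500),interpolation=cv2.INTER_CUBIC); cv2.imwrite('pics/f6.png',im)
```

```text
t 13.28 tcp [ 568.1 -269.7  181.1] rot [-3.141  0.     1.629] w 21.0 SLIDE [0.   0.15 1.01] YAW 0.002
```

View pics/f6.png

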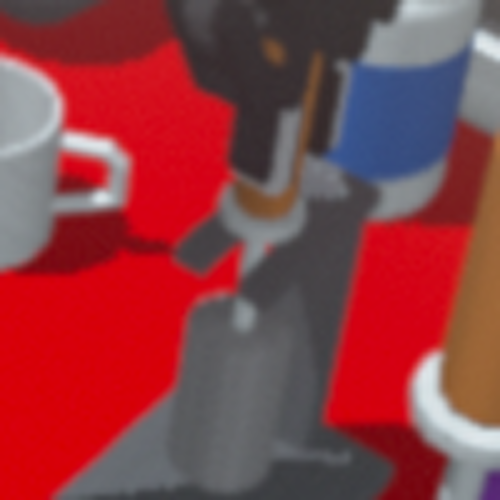

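The crop shows the stem between the two tines with the collar above them. Now I lower the brush and release it.

Request:
play_rows:
  commands:
    - {"grip": 1,"slide": [0,0.1,0.5],"yaw": 0}
    - {"grip": 1,"slide": [0,0.1,0.9],"yaw": 0}
    - {"grip": 1,"slide": [0,0.1,0.9],"yaw": 0}
    - {"grip": 1,"slide": [0,0.1,0.9],"yaw": 0}

```text
time: 13.67
tool_pos: [569.2, -269.4, 171.3]
tcp_rot: [-3.141, -0.001, 1.629]
ft_force: [0.4, 0.1, -1.1]
gripper_width: 20.7
finger_force: 49.3
```

Run:
```python
from h import *
to([569.6,-269.6,171],1.627); print(get_obs()['ft_force'])
```

```text
t 13.67 tcp [ 569.2 -269.4  171.3] rot [-3.141e+00 -1.000e-03  1.629e+00] w 20.7 SLIDE [-0.02  0.04  0.03] YAW 0.002
[ 0.3506198   0.14412708 -1.06841136]
```

Request:
play_rows:
  commands:
    - {"grip": 1,"slide": [0,0,0.1],"yaw": 0}
    - {"grip": 1,"slide": [0,0,0.2],"yaw": 0}
    - {"grip": 1,"slide": [0,0,0.2],"yaw": 0}
    - {"grip": 1,"slide": [0,0,0.2],"yaw": 0}

```text
time: 14.0
tool_pos: [569.6, -269.6, 170.7]
tcp_rot: [-3.141, 0.0, 1.629]
ft_force: [-3.6, 1.2, 5.4]
gripper_width: 20.9
finger_force: 49.7
```

Contact at 5 N: the collar is seated. I'll open slowly, then rise.

Request:
play_rows:
  commands:
    - {"grip": 0.3,"slide": [0,0,0],"yaw": 0}
    - {"grip": 0,"slide": [0,0,0],"yaw": 0}
    - {"grip": -1,"slide": [0,0,0],"yaw": 0}
    - {"grip": -1,"slide": [0,0,0],"yaw": 0}
    - {"grip": -1,"slide": [0,0,0],"yaw": 0}
    - {"grip": -1,"slide": [0,0,-3],"yaw": 0}
    - {"grip": -1,"slide": [0,0,-6],"yaw": 0}
    - {"grip": -1,"slide": [0,0,-9],"yaw": 0}
    - {"grip": -1,"slide": [0,0,-12],"yaw": 0}
    - {"grip": -1,"slide": [0,0,-14],"yaw": 0}

```text
time: 14.83
tool_pos: [570.3, -270.0, 313.6]
tcp_rot: [3.138, 0.003, 1.629]
ft_force: [0.0, 0.7, 1.1]
gripper_width: 85.6
finger_force: 0.0
```

Run:
```python
from h import *
to([618,72.5,302],1.627)
```

```text
t 14.83 tcp [ 570.3 -270.   313.6] rot [3.138e+00 3.000e-03 1.629e+00] w 85.6 SLIDE [33.92  6.75  1.09] YAW 0.002
```

Request:
play_rows:
  commands:
    - {"grip": -1,"slide": [18.7,-10.9,0],"yaw": 0}
    - {"grip": -1,"slide": [18.7,-10.9,0],"yaw": 0}
    - {"grip": -1,"slide": [18.7,-10.9,0],"yaw": 0}
    - {"grip": -1,"slide": [18.7,-10.9,0],"yaw": 0}
    - {"grip": -1,"slide": [18.7,-10.9,0],"yaw": 0}
    - {"grip": -1,"slide": [18.7,-10.9,0],"yaw": 0}
    - {"grip": -1,"slide": [18.7,-10.9,0],"yaw": 0}

```text
time: 15.42
tool_pos: [449.1, -87.4, 310.2]
tcp_rot: [3.14, 0.001, 1.631]
ft_force: [0.7, -0.3, -0.3]
gripper_width: 85.1
finger_force: 0.0
```

Run:
```python
from h import *
np.set_printoptions(precision=1,suppress=True)
T=cal('top');im=T[3].astype(int);im0=cv2.imread('pics/top0.png').astype(int)
for nm,I in(('before',im0),('now',im)):
    red=(I[:,:,2]-I[:,:,1]>60)
    # orange grip top: bright orange
    s=I[185:225,365:395]; m=(s[:,:,2]>170)&(s[:,:,1]>90)&(s[:,:,0]<120); ys,xs=np.where(m)
    c=(xs.mean()+365,ys.mean()+185); print(nm,'grip',len(xs),c,onz(T,c,217))
    m=(~red[160:222,205:262]).astype(np.uint8); 
    n,l,st,ce=cv2.connectedComponentsWithStats(m); k=1+st[1:,4].argmax(); print('blob',st[k],ce[k])
    # rim: left handle extents
    g=I[160:222,205:262].mean(2)
    b=((l==k)&(g>175)); ys,xs=np.where(b)
    far=xs<xs.min()+4; h=(xs[far].mean()+205,ys[far].mean()+160); print('handle end',h,onz(T,h,106))
    sel=np.c_[xs,ys][xs+205>=231]; hull=cv2.convexHull(sel.astype(np.float32)); e=cv2.fitEllipse(hull); c=(e[0][0]+205,e[0][1]+160); print('rim',e,onz(T,c,110))
to([618,72.5,302],1.627)
```

```text
before grip 52 (np.float64(377.59615384615387), np.float64(199.6153846153846)) [ 566.9 -266.4  217. ]
blob [ 10  16  40  31 701] [34.5 30.5]
handle end (np.float64(216.625), np.float64(187.75)) [617.4 136.5 106. ]
rim ((34.962711334228516, 27.309297561645508), (22.834753036499023, 24.017988204956055), 66.51997375488281) [618.2  74.3 110. ]
now grip 0 (np.float64(nan), np.float64(nan)) [nan nan nan]
blob [ 10  16  40  31 703] [34.5 30.5]
handle end (np.float64(216.625), np.float64(187.75)) [617.4 136.5 106. ]
rim ((35.30709457397461, 27.264493942260742), (21.98092269897461, 23.047685623168945), 20.214433670043945) [618.4  73.4 110. ]
t 15.47 tcp [449.9 -88.8 310.3] rot [3.1 0.  1.6] w 85.0 SLIDE [15.1 17.7  0.8] YAW 0.003<stdin>:8: RuntimeWarning: Mean of empty slice.
  ret = ret.dtype.type(ret / rcount)
```

Run:
```python
from h import *
S=cal('side')[3].astype(int); S0=cv2.imread('pics/side0.png').astype(int)
for y0,y1,x0,x1,n in((238,285,352,388,'grip'),(280,345,340,390,'head'),(195,255,245,290,'measure'),(235,290,295,350,'mug'),(240,305,225,265,'tin'),(350,420,195,310,'wrench')):
    d=np.abs(S-S0).max(2)[y0:y1,x0:x1]; print(n,(d>40).sum(),d.size)
s=lambda I:[(np.where((I[r,355:390,2]-I[r,355:390,0]>40)&(I[r,355:390,1]>60))[0]+355).tolist()[::3] for r in(246,256,266)]
print(s(S0),s(S))
```

```text
grip 181 1692
head 549 3250
measure 0 2700
mug 0 3025
tin 0 2600
wrench 2713 8050
[[369, 372, 375, 378, 381], [368, 371, 374, 377], [366, 369, 372, 375, 378]] [[371, 374, 377, 380], [370, 373, 376, 379], [369, 372, 375, 378]]
```

Request:
play_rows:
  commands:
    - {"grip": -1,"slide": [15.1,17.7,0.8],"yaw": 0.03}
    - {"grip": -1,"slide": [15.1,17.7,0.8],"yaw": 0.03}
    - {"grip": -1,"slide": [15.1,17.7,0.8],"yaw": 0.03}
    - {"grip": -1,"slide": [15.1,17.7,0.8],"yaw": 0.03}
    - {"grip": -1,"slide": [15.1,17.7,0.8],"yaw": 0.03}
    - {"grip": -1,"slide": [15.1,17.7,0.8],"yaw": 0.03}
    - {"grip": -1,"slide": [15.1,17.7,0.8],"yaw": 0.03}
    - {"grip": -1,"slide": [15.1,17.7,0.8],"yaw": 0.03}
    - {"grip": -1,"slide": [15.1,17.7,0.8],"yaw": 0.03}
    - {"grip": -1,"slide": [15.1,17.7,0.8],"yaw": 0.03}

```text
time: 16.35
tool_pos: [617.9, 70.4, 301.7]
tcp_rot: [-3.141, 0.0, 1.597]
ft_force: [0.5, 1.4, -0.9]
gripper_width: 85.4
finger_force: 0.0
```

Run:
```python
from h import *
to([618.3,73,62],1.597)
```

```text
t 16.35 tcp [617.9  70.4 301.7] rot [-3.141  0.     1.597] w 85.4 SLIDE [ 0.27  0.06 23.97] YAW -0.0
```

Request:
play_rows:
  commands:
    - {"grip": -1,"slide": [0.25,0.05,3],"yaw": 0}
    - {"grip": -1,"slide": [0.25,0.05,7],"yaw": 0}
    - {"grip": -1,"slide": [0.25,0.05,11],"yaw": 0}
    - {"grip": -1,"slide": [0.25,0.05,14],"yaw": 0}
    - {"grip": -1,"slide": [0.25,0.05,16],"yaw": 0}
    - {"grip": -1,"slide": [0.25,0.05,16],"yaw": 0}
    - {"grip": -1,"slide": [0.25,0.05,16],"yaw": 0}

```text
time: 16.93
tool_pos: [617.7, 73.4, 141.6]
tcp_rot: [-3.14, -0.0, 1.597]
ft_force: [-0.7, 0.3, 1.0]
gripper_width: 85.5
finger_force: 0.0
```

Run:
```python
from h import *
to([618.3,73,62],1.597)
```

```text
t 16.93 tcp [617.7  73.4 141.6] rot [-3.14  -0.     1.597] w 85.5 SLIDE [-0.04  0.07  7.96] YAW 0.0
```

Aligned. Descend and close.

Request:
play_rows:
  commands:
    - {"grip": -1,"slide": [0,0.05,3],"yaw": 0}
    - {"grip": -1,"slide": [0,0.05,6],"yaw": 0}
    - {"grip": -1,"slide": [0,0.05,8],"yaw": 0}
    - {"grip": -1,"slide": [0,0.05,8],"yaw": 0}
    - {"grip": -1,"slide": [0,0.05,8],"yaw": 0}
    - {"grip": -0.5,"slide": [0,0.05,8],"yaw": 0}
    - {"grip": 0.2,"slide": [0,0.05,8],"yaw": 0}
    - {"grip": 1,"slide": [0,0.05,8],"yaw": 0}
    - {"grip": 1,"slide": [0,0.05,8],"yaw": 0}
    - {"grip": 1,"slide": [0,0.05,8],"yaw": 0}
  newtons: 40

```text
time: 17.77
tool_pos: [620.3, 74.2, 65.3]
tcp_rot: [3.138, 0.001, 1.599]
ft_force: [-3.2, -1.5, 6.8]
gripper_width: 62.3
finger_force: 42.3
```

Run:
```python
from h import *
to([618.3,73,62],1.597);print(get_obs()['ft_force'],get_obs()['finger_force'])
```

```text
t 17.77 tcp [620.3  74.2  65.3] rot [3.138e+00 1.000e-03 1.599e+00] w 62.3 SLIDE [-0.11 -0.2   0.33] YAW 0.002
[-3.17726022 -1.48881082  6.84463489] 42.29071244510067
```

Request:
play_rows:
  commands:
    - {"grip": 1,"slide": [0,0,-2],"yaw": 0}
    - {"grip": 1,"slide": [0,0,-5],"yaw": 0}
    - {"grip": 1,"slide": [0,0,-9],"yaw": 0}
    - {"grip": 1,"slide": [0,0,-13],"yaw": 0}
    - {"grip": 1,"slide": [0,0,-17],"yaw": 0}
    - {"grip": 1,"slide": [0,0,-20],"yaw": 0}
    - {"grip": 1,"slide": [0,0,-20],"yaw": 0}
    - {"grip": 1,"slide": [0,0,-20],"yaw": 0}
  newtons: 60

```text
time: 18.43
tool_pos: [620.0, 74.3, 265.5]
tcp_rot: [3.135, 0.001, 1.599]
ft_force: [-0.2, 0.5, -4.3]
gripper_width: 62.1
finger_force: 66.8
```

Run:
```python
from h import *
to([447,269.3,265],1.318);print(get_obs()['ft_force'],get_obs()['finger_force'])
```

```text
t 18.43 tcp [620.   74.3 265.5] rot [3.135e+00 1.000e-03 1.599e+00] w 62.1 SLIDE [ 19.97 -16.75  -0.07] YAW 0.281
[-0.15957451  0.52832642 -4.30143989] 66.76423447665854
```

Request:
play_rows:
  commands:
    - {"grip": 1,"slide": [20,-16.7,0],"yaw": 0.05}
    - {"grip": 1,"slide": [20,-16.7,0],"yaw": 0.1}
    - {"grip": 1,"slide": [20,-16.7,0],"yaw": 0.15}
    - {"grip": 1,"slide": [20,-16.7,0],"yaw": 0.2}
    - {"grip": 1,"slide": [20,-16.7,0],"yaw": 0.25}
    - {"grip": 1,"slide": [20,-16.7,0],"yaw": 0.28}
    - {"grip": 1,"slide": [20,-16.7,0],"yaw": 0.28}
    - {"grip": 1,"slide": [20,-16.7,0],"yaw": 0.28}
    - {"grip": 1,"slide": [20,-16.7,0],"yaw": 0.28}
    - {"grip": 1,"slide": [20,-16.7,0],"yaw": 0.28}

```text
time: 19.27
tool_pos: [450.8, 258.8, 263.4]
tcp_rot: [3.126, 0.023, 1.31]
ft_force: [8.1, -44.2, 11.1]
gripper_width: 62.0
finger_force: 181.7
```

Run:
```python
from h import *
to([447,269.3,227.3],1.318)
S=cal('side')
C=lambda u,v,w:(np.array([565.3,287.1,0])+u*np.array([.968,-.252,0])+v*np.array([.252,.968,0])+np.array([0,0,w]))
print(proj(S,[C(-84,0,252),C(-68,0,230),C(0,0,230),C(-110,0,302),C(-110,15,280)]).round(0).tolist())
cv2.imwrite('pics/h7.png',cv2.resize(S[3][60:210,80:280],(800,600),interpolation=cv2.INTER_CUBIC))
```

```text
t 19.27 tcp [450.8 258.8 263.4] rot [3.126 0.023 1.31 ] w 62.0 SLIDE [ 1.   -0.7   3.58] YAW -0.008
[[165.0, 140.0], [173.0, 147.0], [199.0, 142.0], [151.0, 122.0], [151.0, 129.0]]
```

View pics/h7.png

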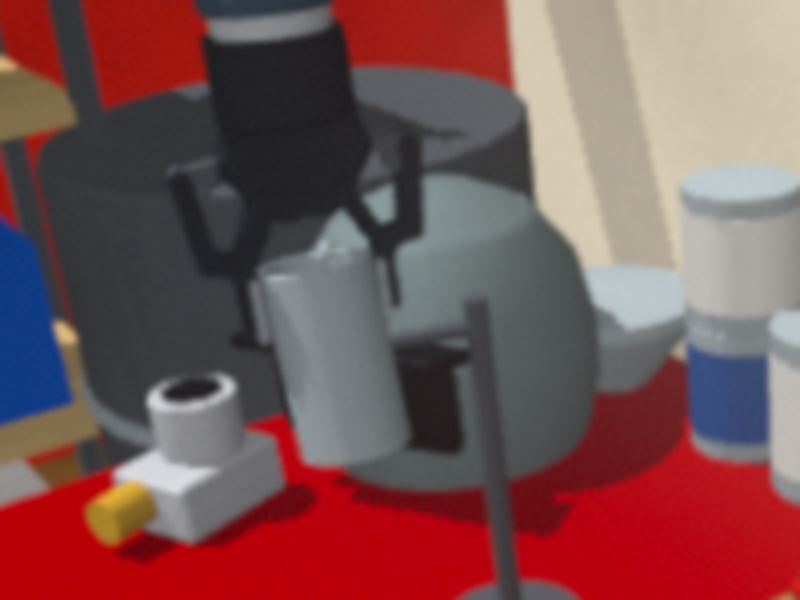

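The picture shows the measure in the fingers, tilted, its handle pushed against the hook tip; the wrist reads 44 N sideways. The path should have gone higher, so I'll back off and rise.

Request:
play_rows:
  commands:
    - {"grip": 1,"slide": [-1.5,0,0],"yaw": 0}
    - {"grip": 1,"slide": [-3,0,0],"yaw": 0}
    - {"grip": 1,"slide": [-5,0,0],"yaw": 0}
    - {"grip": 1,"slide": [-6,-1,0],"yaw": 0}
    - {"grip": 1,"slide": [-6,-3,0],"yaw": 0}
    - {"grip": 1,"slide": [-6,-4,0],"yaw": 0}
    - {"grip": 1,"slide": [-6,-4,0],"yaw": 0}
    - {"grip": 1,"slide": [-6,-4,0],"yaw": 0}
    - {"grip": 1,"slide": [-6,-4,0],"yaw": 0}

```text
time: 20.07
tool_pos: [392.7, 221.6, 261.4]
tcp_rot: [-3.141, 0.0, 1.319]
ft_force: [0.0, -0.3, -2.7]
gripper_width: 62.0
finger_force: 179.8
```

Run:
```python
from h import *
to([447,269.3,227.3],1.318);o=get_obs();print(o['ft_force'],o['moment'],o['finger_force'])
S=cal('side');T=cal('top');W=cal('wrist',None,o)
for n,C in(('s8',S),('t8',T),('w8',W)):cv2.imwrite(f'pics/{n}.png',C[3])
c=o['tool_pos']; up=[c+[0,0,z] for z in(0,44.7,-65.3)]
print('side',proj(S,up).round(1).tolist(),'top',proj(T,up).round(1).tolist(),'wrist',proj(W,up).round(1).tolist())
```

```text
t 20.07 tcp [392.7 221.6 261.4] rot [-3.141  0.     1.319] w 62.0 SLIDE [5.97 4.07 3.41] YAW 0.001
[ 0.02299337 -0.2928573  -2.72225332] [-0.01422747  0.01875603 -0.00573182] 179.7660909310889
side [[144.2, 157.7], [140.5, 138.3], [149.5, 184.3]] top [[167.1, 268.9], [162.5, 267.6], [173.2, 270.6]] wrist [[279.6, 270.8], [279.5, 327.9], [279.6, 226.1]]
```

Run:
```python
from h import *
im=cv2.imread('pics/s8.png'); g=cv2.GaussianBlur(im,(3,3),0).astype(int)
for r in range(126,202,4):
    print(r,' '.join('%3d%s'%(g[r,c].mean(),'r' if g[r,c,2]-g[r,c,1]>60 else ' ') for c in range(108,188,4)))
w=cv2.imread('pics/w8.png').astype(int)
print('wrist')
for r in range(200,420,12):
    print(r,' '.join('%3d%s'%(w[r,c].mean(),'r' if w[r,c,2]-w[r,c,1]>60 else ' ') for c in range(140,430,14)))
```

```text
126  35   51   58   57   39   36   40   46   55   55   60   41   41  105   43   41  127  136  132  131 
130  35   40   58   50   35   41   61   62   62  120   65   62   44   38   40   55  129  132  131  128 
134  43   35   44   37   35   53   67   91  113  152  130  114   74   41  101  132  131  130  127  126 
138  52   35   35   35   37   88  106  115  122  125  129  116   86   83   87  120  129  126  124  124 
142  56   51   51   39   60  119  144  145  125  124  118  108   93   97   56   78  121  118  111  106 
146  57   58   58   50   81  105  134  135  126  124  119  110   97  101   42   53   66   67   57   49 
150  57   58   60   56   59  101  122  137  128  125  120  112  100  100   36   33   36   39   41   45 
154  58   58   60   75   49  101  118  130  131  125  121  115  103   73   31   31   31   31   32   32 
158  58   59   95  135   43   97  115  125  131  126  123  117  106   83   31   31   31   31   32   33 
162  72   60   93  187  167  166  118  124  128  127  124  118  107   92   33   30   30   31   32   31 
166 109  103   89  152  141  134  120  123  127  127  124  1
[... 2251 characters left out ...]
3  129  127  118  176   33   32   28   43   43 
356  42   42   42   41   39   39  125  130  132  133  156  130  130  128  119   33   33   34   36   42   43 
368  43   42   59r  40   41   41  127   34   33   56  160   49   33   32  124   33   32   33  182   42   43 
380  30   71r  72r  39   42   41   30   32   33   33   33   33   33   33   31   34   33   33  112r 113r  30 
392  73r  73r  73r  41   40   41   35   33   34   33   32   34   33   33   33   32   33   34  112r 111r 147 
404 112r 105r  73r  41   37   29   34   34   33   34   34   33   33   32   31   28   32   32  112r 112r 146 
416 112r 112r  66r  28   33   40   40   33   34   32   32   35   33   33   34   33   30   29  112r 110r 146
```

```bash
cat > hd.py <<'E'
from h import *
def handle(W,o,dz=40.7,thr=228):
    im=W[3].astype(int); m=(im.min(2)>thr); c=o['tool_pos']
    ys,xs=np.where(m[150:300,180:420]); P=np.array([onz(W,(x+180,y+150),c[2]+dz)[:2]-c[:2] for x,y in zip(xs,ys)])
    r=np.hypot(*P.T); a=np.degrees(np.arctan2(P[:,1],P[:,0]))
    for lo,hi in((34,42),(42,50),(50,58),(58,66),(66,74)):
        s=(r>lo)&(r<hi); h,e=np.histogram(a[s],bins=np.arange(20,131,5)); print(lo,hi,dict((int(b),int(v)) for b,v in zip(e,h) if v))
    rim=(abs(r-32)<5); print('rim n',rim.sum())
if __name__=='__main__':
    o=get_obs(); handle(cal('wrist',None,o),o)
E
python3 hd.py
```

```text
34 42 {50: 44, 55: 164, 60: 141}
42 50 {50: 4, 55: 205, 60: 168, 65: 183, 70: 6, 75: 3, 80: 31, 85: 91, 90: 161, 95: 4}
50 58 {55: 201, 60: 232, 65: 188, 70: 133, 75: 260, 80: 272, 85: 269, 90: 145}
58 66 {55: 88, 60: 194, 65: 90, 75: 28, 80: 96, 85: 54}
66 74 {}
rim n 440
```

Request:
play_rows:
  commands:
    - {"grip": 1,"slide": [0,0,0.5],"yaw": -0.08}
    - {"grip": 1,"slide": [0,0,1.5],"yaw": -0.18}
    - {"grip": 1,"slide": [0,0,2.5],"yaw": -0.28}
    - {"grip": 1,"slide": [0,0,3.4],"yaw": -0.28}
    - {"grip": 1,"slide": [0,0,3.4],"yaw": -0.28}
    - {"grip": 1,"slide": [0,0,3.4],"yaw": -0.28}
    - {"grip": 1,"slide": [0,0,3.4],"yaw": -0.28}
  newtons: 60

```text
time: 20.85
tool_pos: [393.0, 221.5, 228.4]
tcp_rot: [3.141, -0.0, 1.597]
ft_force: [0.3, 0.3, -2.1]
gripper_width: 62.5
finger_force: 179.7
```

```bash
python3 hd.py
python3 - <<'E'
from h import *
C=lambda u,v,w:(np.array([565.3,287.1,0])+u*np.array([.968,-.252,0])+v*np.array([.252,.968,0])+np.array([0,0,w]))
to(C(-110,-47,227.3)); to(C(-50,-47,227.3)); print(get_obs()['finger_force'])
E
```

```text
34 42 {65: 16, 70: 162, 75: 158, 80: 1, 110: 33, 115: 5}
42 50 {70: 170, 75: 186, 80: 162, 85: 24, 90: 2, 95: 25, 100: 79, 105: 163, 110: 211, 115: 94}
50 58 {70: 155, 75: 217, 80: 223, 90: 142, 95: 266, 100: 272, 105: 268, 110: 202, 115: 24}
58 66 {70: 47, 75: 214, 80: 99, 95: 40, 100: 105, 105: 65}
66 74 {}
rim n 424
t 20.90 tcp [393.1 221.6 228.6] rot [ 3.14  -0.     1.598] w 62.3 SLIDE [4.62 5.52 0.14] YAW None
t 20.90 tcp [393.1 221.6 228.6] rot [ 3.14  -0.     1.598] w 62.3 SLIDE [ 2.96 11.28  0.15] YAW None
179.73999062577604
```

Run:
```python
from hd import *
o=get_obs();W=cal('wrist',None,o)
handle(W,o,-16)
M=R.from_euler('xyz',o['tcp_rot']).as_matrix()
f=np.array([np.cos(np.radians(75.4)),np.sin(np.radians(75.4))])
c=o['tool_pos']
print(proj(W,[np.r_[c[:2]+r*f,c[2]+z] for r,z in((36,40.7),(66,40.7),(36,-18),(66,-12))]).round(0).tolist())
im=W[3].astype(int); m=(im.min(2)>228).astype(np.uint8)[150:275,180:420]
n,l,st,ce=cv2.connectedComponentsWithStats(m)
for k in range(1,n):
    if st[k,4]>40: print(st[k]+[180,150,0,0,0],ce[k]+[180,150])
```

```text
34 42 {40: 5, 45: 48, 50: 76, 55: 77, 60: 55, 65: 67, 70: 80, 90: 20, 95: 64, 100: 80, 105: 80, 110: 78, 115: 80, 120: 78, 125: 77}
42 50 {50: 33, 55: 89, 60: 97, 65: 63, 70: 100, 100: 23, 105: 60, 110: 83, 115: 94, 120: 91, 125: 74}
50 58 {55: 21, 60: 85, 65: 42, 70: 9}
58 66 {}
66 74 {}
rim n 1632
[[305.0, 247.0], [331.0, 174.0], [297.0, 202.0], [314.0, 152.0]]
[290 177  23  52 515] [302.03106796 204.60970874]
[ 256  177   76   98 1794] [310.55183946 229.22630992]
[ 221  183   62   60 1995] [246.0887218  208.44962406]
```

Run:
```python
from h import *
o=get_obs();S=cal('side');c=o['tool_pos']
g=cv2.GaussianBlur(cv2.cvtColor(S[3],cv2.COLOR_BGR2GRAY),(3,3),0).astype(float); sat=(S[3].max(2).astype(int)-S[3].min(2))
Cw=-S[2][:3,:3].T@S[2][:3,3]; d=(c-Cw)[:2]; d/=np.linalg.norm(d); n=np.array([-d[1],d[0]])
L=lambda s:proj(S,[np.r_[c[:2]+s*32*n,c[2]+z] for z in np.linspace(44.7,-65.3,12)])
for s in(1,-1):
    out=[]
    for x,y in L(s)[1:-1]:
        r=int(round(y)); w=g[r,int(x)-10:int(x)+12]; q=sat[r,int(x)-10:int(x)+12]
        k=np.abs(np.diff(w)).argmax(); k2=np.abs(np.diff(q)).argmax(); out.append((r,round(x,1),int(x)-10+k+.5,int(np.diff(w)[k]),int(x)-10+k2+.5,int(np.diff(q)[k2])))
    print(s,out)
a=np.linspace(0,6.28,40)
for z in(44.7,-65.3): p=proj(S,[np.r_[c[:2]+32*np.array([np.cos(t),np.sin(t)]),c[2]+z] for t in a]); print('pred',z,p.min(0),p.max(0))
ax=int(L(0)[-1][0]); print('bottom col',ax,[int(v) for v in g[175:215,ax]],[int(v) for v in sat[175:215,ax]])
```

```text
1 [(159, np.float64(129.1), np.float64(120.5), -32, np.float64(128.5), 2), (164, np.float64(130.0), np.float64(124.5), -33, np.float64(126.5), -2), (168, np.float64(130.9), np.float64(125.5), -31, np.float64(125.5), -2), (172, np.float64(131.8), np.float64(128.5), -18, np.float64(136.5), 3), (176, np.float64(132.7), np.float64(126.5), -9, np.float64(122.5), -2), (180, np.float64(133.6), np.float64(128.5), -17, np.float64(125.5), 3), (184, np.float64(134.5), np.float64(125.5), -15, np.float64(137.5), 4), (188, np.float64(135.4), np.float64(126.5), -11, np.float64(139.5), 4), (192, np.float64(136.3), np.float64(139.5), 32, np.float64(139.5), -38), (196, np.float64(137.2), np.float64(140.5), 28, np.float64(140.5), -68)]
-1 [(154, np.float64(159.1), np.float64(163.5), -22, np.float64(164.5), -3), (159, np.float64(159.8), np.float64(164.5), -22, np.float64(164.5), -3), (163, np.float64(160.6), np.float64(164.5), -21, np.float64(170.5), 2), (167, np.float64(161.3), np.float64(163.5), -18, np.float64(165.5), 3), (171, np.float64(162.0), np.float64(162.5), -5, np.float64(158.5), -2), (175, n
[... 152 characters left out ...]
64(164.1), np.float64(168.5), -15, np.float64(167.5), 38), (187, np.float64(164.8), np.float64(169.5), -11, np.float64(168.5), 69), (191, np.float64(165.5), np.float64(170.5), -12, np.float64(170.5), 74)]
pred 44.7 [128.14276479 146.71202674] [158.41967256 158.76452492]
pred -65.3 [137.99844051 190.12802701] [166.31434034 204.14227476]
bottom col 152 [124, 124, 124, 125, 125, 126, 127, 127, 127, 127, 127, 128, 128, 128, 128, 128, 129, 129, 129, 129, 129, 129, 129, 129, 129, 129, 128, 127, 119, 101, 77, 61, 57, 57, 57, 57, 57, 57, 56, 56] [8, 10, 9, 10, 10, 9, 10, 10, 9, 10, 11, 11, 11, 10, 10, 9, 9, 9, 8, 9, 8, 10, 9, 9, 9, 10, 10, 4, 28, 86, 153, 185, 187, 186, 186, 186, 187, 186, 186, 186]
```

The numbers show the measure twisted in the grip and tilted by roughly 10°. I'll set it down on free table at (520,150) to straighten it, then regrip.

Run:
```python
from h import *
to([520,150,100])
```

```text
t 21.00 tcp [393.  221.6 228.7] rot [ 3.14  -0.     1.598] w 62.2 SLIDE [-7.51 12.48 12.88] YAW None
```

Request:
play_rows:
  commands:
    - {"grip": 1,"slide": [-1.5,2.5,0],"yaw": 0}
    - {"grip": 1,"slide": [-3.5,6,0],"yaw": 0}
    - {"grip": 1,"slide": [-5.5,9.5,0],"yaw": 0}
    - {"grip": 1,"slide": [-7.5,12.5,2],"yaw": 0}
    - {"grip": 1,"slide": [-7.5,12.5,5],"yaw": 0}
    - {"grip": 1,"slide": [-7.5,12.5,8.5],"yaw": 0}
    - {"grip": 1,"slide": [-7.5,12.5,11.5],"yaw": 0}
    - {"grip": 1,"slide": [-7.5,12.5,14.5],"yaw": 0}
    - {"grip": 1,"slide": [-7.5,12.5,14.5],"yaw": 0}
    - {"grip": 1,"slide": [-7.5,12.5,14.5],"yaw": 0}
  newtons: 30

```text
time: 21.83
tool_pos: [518.7, 149.9, 82.0]
tcp_rot: [-3.138, 0.0, 1.598]
ft_force: [0.2, 0.1, -2.5]
gripper_width: 62.1
finger_force: 179.5
```

Request:
play_rows:
  commands:
    - {"grip": 1,"slide": [0,0,0.5],"yaw": 0}
    - {"grip": 1,"slide": [0,0,0.5],"yaw": 0}
    - {"grip": 1,"slide": [0,0,0.5],"yaw": 0}

```text
time: 22.08
tool_pos: [521.1, 150.2, 80.0]
tcp_rot: [3.138, -0.0, 1.599]
ft_force: [-0.0, 0.6, -3.1]
gripper_width: 62.1
finger_force: 179.6
```

Request:
play_rows:
  commands:
    - {"grip": 1,"slide": [0,0,0.2],"yaw": 0}
    - {"grip": 1,"slide": [0,0,0.4],"yaw": 0}
    - {"grip": 1,"slide": [0,0,0.6],"yaw": 0}
    - {"grip": 1,"slide": [0,0,0.6],"yaw": 0}
    - {"grip": 1,"slide": [0,0,0.6],"yaw": 0}

```text
time: 22.5
tool_pos: [519.4, 150.0, 71.7]
tcp_rot: [-3.141, 0.0, 1.599]
ft_force: [-0.8, -0.6, -3.2]
gripper_width: 62.3
finger_force: 179.6
```

Request:
play_rows:
  commands:
    - {"grip": 1,"slide": [0,0,0.15],"yaw": 0}
    - {"grip": 1,"slide": [0,0,0.3],"yaw": 0}
    - {"grip": 1,"slide": [0,0,0.3],"yaw": 0}

```text
time: 22.75
tool_pos: [519.4, 150.0, 68.5]
tcp_rot: [-3.141, 0.0, 1.599]
ft_force: [0.8, -0.5, -3.0]
gripper_width: 62.0
finger_force: 179.6
```

Request:
play_rows:
  commands:
    - {"grip": 1,"slide": [0,0,0.15],"yaw": 0}
    - {"grip": 1,"slide": [0,0,0.3],"yaw": 0}
    - {"grip": 1,"slide": [0,0,0.3],"yaw": 0}

```text
time: 23.0
tool_pos: [519.5, 150.0, 65.6]
tcp_rot: [-3.141, 0.0, 1.599]
ft_force: [-0.2, -0.2, -3.1]
gripper_width: 61.9
finger_force: 179.6
```

Request:
play_rows:
  commands:
    - {"grip": 1,"slide": [0,0,0.1],"yaw": 0}
    - {"grip": 1,"slide": [0,0,0.2],"yaw": 0}
    - {"grip": 1,"slide": [0,0,0.2],"yaw": 0}

```text
time: 23.25
tool_pos: [519.8, 149.9, 65.2]
tcp_rot: [-3.141, 0.001, 1.599]
ft_force: [-4.4, -2.1, 7.1]
gripper_width: 62.2
finger_force: 180.5
```

Request:
play_rows:
  commands:
    - {"grip": 0,"slide": [0,0,-0.1],"yaw": 0}
    - {"grip": -1,"slide": [0,0,-0.1],"yaw": 0}
    - {"grip": -1,"slide": [0,0,-0.1],"yaw": 0}
    - {"grip": -1,"slide": [0,0,-0.1],"yaw": 0}
    - {"grip": -1,"slide": [0,0,-3],"yaw": 0}
    - {"grip": -1,"slide": [0,0,-6],"yaw": 0}
    - {"grip": -1,"slide": [0,0,-10],"yaw": 0}
    - {"grip": -1,"slide": [0,0,-14],"yaw": 0}
    - {"grip": -1,"slide": [0,0,-14],"yaw": 0}
    - {"grip": -1,"slide": [0,0,-14],"yaw": 0}
  newtons: 40

```text
time: 24.08
tool_pos: [521.7, 150.2, 207.4]
tcp_rot: [3.134, -0.0, 1.599]
ft_force: [-0.4, -0.1, 0.1]
gripper_width: 85.6
finger_force: 0.0
```

Run:
```python
from h import *
o=get_obs();W=cal('wrist',None,o);im=W[3].astype(int);c=o['tool_pos'];print(c,o['tcp_rot'],o['gripper_width'])
red=(im[:,:,2]-im[:,:,1]>60)
e=proj(W,[[520,150,110],[552,150,110],[488,150,110],[520,182,110],[520,118,110],[520+17,150+64,106],[520+9,150+35,106]]);print(e.round(0).tolist())
m=(im.min(2)>170).astype(np.uint8)
ys,xs=np.where(m); P=np.array([onz(W,(x,y),110)[:2]-[520,150] for x,y in zip(xs,ys)]); r=np.hypot(*P.T)
s=np.where(r<36)[0]; h=cv2.convexHull(P[s].astype(np.float32)); (x,y),R0=cv2.minEnclosingCircle(h); print('rim',x+520,y+150,R0,len(s))
P=np.array([onz(W,(a,b),106)[:2]-[x+520,y+150] for a,b in zip(xs,ys)]); r=np.hypot(*P.T); a=np.degrees(np.arctan2(P[:,1],P[:,0]))
for lo,hi in((35,42),(42,50),(50,58),(58,66),(66,72)):
    q=(r>lo)&(r<hi); hh,ee=np.histogram(a[q],bins=np.arange(-180,181,4)); print(lo,hi,{int(b):int(v) for b,v in zip(ee,hh) if v>5})
```

```text
[521.73168296 150.21016858 207.40705673] [ 3.13425245e+00 -3.40003099e-04  1.59889844e+00] 85.61621343487504
[[277.0, 212.0], [313.0, 213.0], [240.0, 211.0], [278.0, 176.0], [276.0, 246.0], [300.0, 137.0], [288.0, 172.0]]
rim 520.1245361417532 149.9775345735252 35.896907806396484 2446
35 42 {-144: 8, -140: 13, -136: 13, -132: 10, -128: 9, -72: 11, -68: 19, -64: 22, -60: 19, -56: 20, -52: 23, -48: 19, -44: 13, -40: 15, -36: 13, -32: 15, -28: 9, 60: 24, 64: 26, 68: 27, 72: 27, 76: 19}
42 50 {-124: 11, -120: 14, -116: 15, -112: 15, -108: 16, -104: 14, -92: 8, -76: 6, -72: 25, -68: 25, -64: 26, -60: 22, -56: 17, -52: 13, -48: 11, -44: 6, 60: 10, 64: 36, 68: 37, 72: 37, 76: 17}
50 58 {64: 15, 68: 26, 72: 39, 76: 11}
58 66 {}
66 72 {}
```

```bash
cat > rim.py <<'E'
from h import *
from scipy.optimize import least_squares
def rim(W,c0,zt=110,rb=30.2):
    im=W[3]; g=im.min(2); th=cv2.morphologyEx(g,cv2.MORPH_TOPHAT,np.ones((9,9),np.uint8))
    ys,xs=np.where((th>40)&(g>150)); P=np.array([onz(W,(x,y),zt)[:2] for x,y in zip(xs,ys)])
    c=np.array(c0,float)
    for tol in(16,10,6,4):
        s=abs(np.hypot(*(P-c).T)-rb)<tol
        c=least_squares(lambda q:np.hypot(*(P[s]-q).T)-rb,c,loss='soft_l1').x
    s=abs(np.hypot(*(P-c).T)-rb)<3; a=np.degrees(np.arctan2(*(P[s]-c).T[::-1]))
    print('rim',c.round(1),s.sum(),'cover',(np.histogram(a,36,(-180,180))[0]>2).sum()*10)
    P=np.array([onz(W,(x,y),zt-4)[:2] for x,y in zip(*np.where(g>190)[::-1])])-c; r=np.hypot(*P.T); a=np.degrees(np.arctan2(P[:,1],P[:,0]))
    for lo,hi in((35,45),(45,55),(55,62),(62,67),(67,71),(71,75)):
        q=(r>lo)&(r<hi)&(a>40)&(a<120); print(lo,hi,q.sum(),'ang',np.median(a[q]).round(1) if q.any() else '',np.percentile(a[q],[10,90]).round(0) if q.any() else '')
    return c
if __name__=='__main__':
    import sys
    o=get_obs();W=cal('wrist',None,o); rim(W,[float(sys.argv[1]),float(sys.argv[2])])
E
python3 rim.py 518 143; python3 rim.py 520 150
```

```text
rim [522.  132.8] 836 cover 360
35 45 111 ang 75.9 [71. 81.]
45 55 178 ang 78.3 [73. 84.]
55 62 124 ang 77.7 [73. 82.]
62 67 85 ang 77.7 [74. 82.]
67 71 42 ang 77.0 [74. 81.]
71 75 9 ang 79.9 [79. 81.]
rim [522.  132.8] 840 cover 360
35 45 111 ang 75.7 [71. 80.]
45 55 183 ang 78.6 [73. 84.]
55 62 128 ang 77.6 [73. 83.]
62 67 87 ang 77.7 [74. 82.]
67 71 43 ang 77.3 [74. 81.]
71 75 10 ang 80.0 [79. 81.]
```

Run:
```python
from h import *
to([522,132.8,62],1.353)
```

```text
t 24.23 tcp [518.7 149.9 202.3] rot [-3.139  0.     1.599] w 85.3 SLIDE [-1.72  0.32 14.03] YAW 0.246
```

Request:
play_rows:
  commands:
    - {"grip": -1,"slide": [-1.7,0.3,0],"yaw": 0.12}
    - {"grip": -1,"slide": [-1.7,0.3,0],"yaw": 0.246}
    - {"grip": -1,"slide": [-1.7,0.3,0],"yaw": 0.246}
    - {"grip": -1,"slide": [-1.7,0.3,0],"yaw": 0.246}
    - {"grip": -1,"slide": [-1.7,0.3,0],"yaw": 0.246}
    - {"grip": -1,"slide": [-1.7,0.3,0],"yaw": 0.246}

```text
time: 24.73
tool_pos: [522.7, 133.3, 203.2]
tcp_rot: [-3.14, 0.0, 1.355]
ft_force: [0.1, -0.3, 1.2]
gripper_width: 85.5
finger_force: 0.0
```

```bash
python3 rim.py 522 133
python3 - <<'E'
from h import *
to([522,132.8,62],1.353)
E
```

```text
rim [522.1 132.7] 922 cover 360
35 45 280 ang 92.1 [ 73. 106.]
45 55 128 ang 75.8 [72. 80.]
55 62 80 ang 75.3 [72. 78.]
62 67 56 ang 75.5 [73. 78.]
67 71 36 ang 75.7 [74. 78.]
71 75 2 ang 76.7 [76. 77.]
t 24.78 tcp [522.9 133.3 203.5] rot [-3.141  0.     1.355] w 85.6 SLIDE [-0.07 -0.06 14.15] YAW 0.002
```

Request:
play_rows:
  commands:
    - {"grip": -1,"slide": [-0.05,-0.05,3],"yaw": 0}
    - {"grip": -1,"slide": [-0.05,-0.05,6],"yaw": 0}
    - {"grip": -1,"slide": [-0.05,-0.05,9],"yaw": 0}
    - {"grip": -1,"slide": [-0.05,-0.05,12],"yaw": 0}
    - {"grip": -1,"slide": [-0.05,-0.05,14],"yaw": 0}
    - {"grip": -1,"slide": [-0.05,-0.05,14],"yaw": 0}
    - {"grip": -1,"slide": [-0.05,-0.05,14],"yaw": 0}

```text
time: 25.37
tool_pos: [521.8, 132.8, 63.2]
tcp_rot: [-3.139, 0.001, 1.354]
ft_force: [0.7, -0.1, -0.3]
gripper_width: 85.9
finger_force: 0.0
```

Request:
play_rows:
  commands:
    - {"grip": -0.5,"slide": [0,0,0],"yaw": 0}
    - {"grip": 0,"slide": [0,0,0],"yaw": 0}
    - {"grip": 1,"slide": [0,0,0],"yaw": 0}
    - {"grip": 1,"slide": [0,0,0],"yaw": 0}
    - {"grip": 1,"slide": [0,0,0],"yaw": 0}
    - {"grip": 1,"slide": [0,0,0],"yaw": 0}
  newtons: 50

```text
time: 25.87
tool_pos: [523.8, 133.0, 66.3]
tcp_rot: [3.139, -0.001, 1.353]
ft_force: [-4.3, 0.3, 6.3]
gripper_width: 61.9
finger_force: 54.0
```

Run:
```python
from h import *
C=lambda u,v,w:(np.array([565.3,287.1,0])+u*np.array([.968,-.252,0])+v*np.array([.252,.968,0])+np.array([0,0,w]))
to(C(-115,-110,235),1.330);print(C(-115,-110,0))
```

```text
t 25.87 tcp [523.8 133.   66.3] rot [ 3.139e+00 -1.000e-03  1.353e+00] w 61.9 SLIDE [  5.39 -11.13 -16.89] YAW 0.023
[426.26 209.6    0.  ]
```

Request:
play_rows:
  commands:
    - {"grip": 1,"slide": [0,0,-2],"yaw": 0}
    - {"grip": 1,"slide": [0,0,-5],"yaw": 0}
    - {"grip": 1,"slide": [0.5,-1,-9],"yaw": 0.01}
    - {"grip": 1,"slide": [1.5,-3,-13],"yaw": 0.01}
    - {"grip": 1,"slide": [3,-6,-16.2],"yaw": 0.01}
    - {"grip": 1,"slide": [4.5,-9,-16.2],"yaw": 0.01}
    - {"grip": 1,"slide": [5.4,-11.1,-16.2],"yaw": 0.01}
    - {"grip": 1,"slide": [5.4,-11.1,-16.2],"yaw": 0.01}
    - {"grip": 1,"slide": [5.4,-11.1,-16.2],"yaw": 0.01}
    - {"grip": 1,"slide": [5.4,-11.1,-16.2],"yaw": 0.01}

```text
time: 26.7
tool_pos: [426.0, 209.3, 226.1]
tcp_rot: [3.141, -0.0, 1.343]
ft_force: [0.5, -0.6, -3.5]
gripper_width: 62.6
finger_force: 56.7
```

```bash
cat > st.py <<'E'
from h import *
def uv():
    o=get_obs();d=o['tool_pos'][:2]-[565.3,287.1]
    print('u %.1f v %.1f z0 %.1f'%(d@[.968,-.252],d@[.252,.968],o['tool_pos'][2]-66.3),'yaw %.3f'%o['tcp_rot'][2],'f',o['ft_force'].round(1),'fing %.0f w %.1f t %.2f'%(o['finger_force'],o['gripper_width'],o['time']))
uv()
E
python3 st.py
python3 - <<'E'
from rim import *
o=get_obs();W=cal('wrist',None,o); c=rim(W,o['tool_pos'][:2],o['tool_pos'][2]+43.7); print(c-o['tool_pos'][:2])
E
```

```text
u -115.2 v -110.5 z0 159.8 yaw 1.343 f [ 0.5 -0.6 -3.5] fing 57 w 62.6 t 26.70
rim [425.8 208.3] 2146 cover 260
35 45 1229 ang 96.8 [ 73. 109.]
45 55 1900 ang 95.8 [ 74. 109.]
55 62 1352 ang 94.7 [ 74. 106.]
62 67 465 ang 77.5 [73. 98.]
67 71 201 ang 75.7 [73. 78.]
71 75 66 ang 77.1 [77. 78.]
[-0.18024942 -0.98787749]
```

Request:
play_rows:
  commands:
    - {"grip": 1,"slide": [1.5,0,-0.2],"yaw": 0}
    - {"grip": 1,"slide": [3,0,-0.2],"yaw": 0}
    - {"grip": 1,"slide": [4.5,0.1,-0.2],"yaw": 0}
    - {"grip": 1,"slide": [5.8,0.1,-0.2],"yaw": 0}
    - {"grip": 1,"slide": [6.4,0.2,-0.2],"yaw": 0}
    - {"grip": 1,"slide": [6.4,0.2,-0.2],"yaw": 0}
    - {"grip": 1,"slide": [6.4,0.2,-0.2],"yaw": 0}
    - {"grip": 1,"slide": [6.4,0.2,-0.2],"yaw": 0}

```text
time: 27.42
tool_pos: [442.2, 270.7, 227.6]
tcp_rot: [-3.141, 0.001, 1.342]
ft_force: [0.1, 0.0, -2.7]
gripper_width: 62.1
finger_force: 56.7
```

```bash
python3 st.py
python3 - <<'E'
from rim import *
o=get_obs();W=cal('wrist',None,o); c=rim(W,o['tool_pos'][:2],o['tool_pos'][2]+43.7); print(c-o['tool_pos'][:2])
# hook seen in wrist: predict tip/bar
C=lambda u,v,w:(np.array([565.3,287.1,0])+u*np.array([.968,-.252,0])+v*np.array([.252,.968,0])+np.array([0,0,w]))
p=proj(W,[C(-84,0,254),C(-68,0,230),C(-40,0,230),C(0,0,250)]);print(p.round(0).tolist())
g=W[3].astype(int)
for u,w in((-60,230),(-40,230),(-20,230)):
    print(u,[tuple(g[int(y),int(x)]) for x,y in proj(W,[C(u,v,w) for v in(-14,-8,-4,0,4,8,14)])])
E
```

```text
u -115.1 v -46.9 z0 161.3 yaw 1.342 f [ 0.1  0.  -2.7] fing 57 w 62.1 t 27.42
rim [442.1 269.8] 2140 cover 260
35 45 1558 ang 99.7 [ 74. 115.]
45 55 1176 ang 88.9 [ 73. 104.]
55 62 427 ang 75.7 [72. 79.]
62 67 275 ang 75.5 [73. 78.]
67 71 204 ang 75.6 [73. 78.]
71 75 68 ang 77.1 [76. 78.]
[-0.12797486 -0.96657519]
[[356.0, 208.0], [377.0, 193.0], [433.0, 194.0], [548.0, 209.0]]
-60 [(np.int64(28), np.int64(23), np.int64(163)), (np.int64(49), np.int64(41), np.int64(248)), (np.int64(47), np.int64(38), np.int64(250)), (np.int64(146), np.int64(139), np.int64(134)), (np.int64(152), np.int64(146), np.int64(143)), (np.int64(43), np.int64(36), np.int64(252)), (np.int64(131), np.int64(126), np.int64(121))]
-40 [(np.int64(49), np.int64(41), np.int64(249)), (np.int64(49), np.int64(40), np.int64(248)), (np.int64(46), np.int64(37), np.int64(250)), (np.int64(146), np.int64(138), np.int64(134)), (np.int64(151), np.int64(146), np.int64(141)), (np.int64(28), np.int64(24), np.int64(167)), (np.int64(91), np.int64(88), np.int64(86))]
-20 [(np.int64(48), np.int64(40), np.int64(248)), (np.int64(48), np.int64(40), np.int64(248)), (np.int64(45), np.int64(38), np.int64(250)), (np.int64(145), np.int64(139), np.int64(134)), (np.int64(150), np.int64(146), np.int64(140)), (np.int64(92), np.int64(88), np.int64(85)), (np.int64(88), np.int64(84), np.int64(77))]
```

Request:
play_rows:
  commands:
    - {"grip": 1,"slide": [0.2,0.5,0],"yaw": 0}
    - {"grip": 1,"slide": [0.2,1.2,0],"yaw": 0}
    - {"grip": 1,"slide": [0.15,2,0],"yaw": 0}
    - {"grip": 1,"slide": [0.12,2.8,0],"yaw": 0}
    - {"grip": 1,"slide": [0.1,3.5,0],"yaw": 0}
    - {"grip": 1,"slide": [0.1,3.5,0],"yaw": 0}

```text
time: 27.97
tool_pos: [478.1, 263.7, 227.9]
tcp_rot: [3.141, 0.0, 1.341]
ft_force: [0.2, 0.2, -2.2]
gripper_width: 61.9
finger_force: 56.7
```

```bash
python3 st.py
```

```text
u -78.5 v -44.6 z0 161.6 yaw 1.341 f [ 0.2  0.2 -2.2] fing 57 w 61.9 t 27.97
```

No contact with the hook tip. On along the bar.

Request:
play_rows:
  commands:
    - {"grip": 1,"slide": [-0.05,0.7,0],"yaw": 0}
    - {"grip": 1,"slide": [-0.05,1.4,0],"yaw": 0}
    - {"grip": 1,"slide": [-0.1,2.2,0],"yaw": 0}
    - {"grip": 1,"slide": [-0.1,2.8,0],"yaw": 0}
    - {"grip": 1,"slide": [-0.1,2.8,0],"yaw": 0}
    - {"grip": 1,"slide": [-0.1,2.8,0],"yaw": 0}

```text
time: 28.47
tool_pos: [503.8, 257.0, 227.8]
tcp_rot: [-3.141, 0.0, 1.342]
ft_force: [0.2, -0.3, -3.5]
gripper_width: 61.9
finger_force: 56.7
```

```bash
python3 st.py
```

```text
u -51.9 v -44.7 z0 161.5 yaw 1.342 f [ 0.2 -0.3 -3.5] fing 57 w 61.9 t 28.47
```

Request:
play_rows:
  commands:
    - {"grip": 1,"slide": [0,0,0.8],"yaw": 0}
    - {"grip": 1,"slide": [0,0,1.6],"yaw": 0}
    - {"grip": 1,"slide": [0,0,2.3],"yaw": 0}
    - {"grip": 1,"slide": [0,0,2.5],"yaw": 0}
    - {"grip": 1,"slide": [0,0,2.5],"yaw": 0}
    - {"grip": 1,"slide": [0,0,2.5],"yaw": 0}

```text
time: 28.97
tool_pos: [503.4, 257.1, 202.6]
tcp_rot: [-3.141, 0.0, 1.343]
ft_force: [-0.9, -0.7, -3.0]
gripper_width: 62.0
finger_force: 56.7
```

Request:
play_rows:
  commands:
    - {"grip": 1,"slide": [0,0,0.15],"yaw": 0}
    - {"grip": 1,"slide": [0,0,0.3],"yaw": 0}
    - {"grip": 1,"slide": [0,0,0.3],"yaw": 0}

```text
time: 29.22
tool_pos: [503.6, 257.1, 199.8]
tcp_rot: [3.142, -0.0, 1.343]
ft_force: [0.3, 0.5, -2.2]
gripper_width: 61.8
finger_force: 56.7
```

```bash
python3 st.py
```

```text
u -52.2 v -44.6 z0 133.5 yaw 1.343 f [ 0.3  0.5 -2.2] fing 57 w 61.8 t 29.22
```

Request:
play_rows:
  commands:
    - {"grip": 1,"slide": [0,0,0.2],"yaw": 0}
    - {"grip": 1,"slide": [0.1,0,0.4],"yaw": 0}
    - {"grip": 1,"slide": [0.2,0,0.6],"yaw": 0}
    - {"grip": 1,"slide": [0.3,0,0.8],"yaw": 0}
    - {"grip": 1,"slide": [0.4,0,1.0],"yaw": 0}
    - {"grip": 1,"slide": [0.4,0,1.0],"yaw": 0}
    - {"grip": 1,"slide": [0.4,0,1.0],"yaw": 0}
  newtons: 20

```text
time: 29.8
tool_pos: [506.4, 260.9, 192.2]
tcp_rot: [3.137, -0.001, 1.342]
ft_force: [0.7, -3.0, 4.9]
gripper_width: 62.1
finger_force: 34.2
```

```bash
python3 st.py
```

```text
u -50.4 v -40.2 z0 125.9 yaw 1.342 f [ 0.7 -3.   4.9] fing 34 w 62.1 t 29.80
```

Request:
play_rows:
  commands:
    - {"grip": -0.42,"slide": [0,0,0],"yaw": 0}
    - {"grip": -0.46,"slide": [0,0,0],"yaw": 0}
    - {"grip": -0.48,"slide": [0,0,0],"yaw": 0}
    - {"grip": -0.5,"slide": [0,0,0],"yaw": 0}
    - {"grip": -0.52,"slide": [0,0,0],"yaw": 0}
    - {"grip": -0.54,"slide": [0,0,0],"yaw": 0}
    - {"grip": -0.57,"slide": [0,0,0],"yaw": 0}
    - {"grip": -0.6,"slide": [0,0,0],"yaw": 0}

```text
time: 30.47
tool_pos: [504.3, 261.1, 189.6]
tcp_rot: [-3.141, 0.0, 1.343]
ft_force: [-0.1, 0.5, -0.3]
gripper_width: 68.3
finger_force: 0.0
```

Request:
play_rows:
  commands:
    - {"grip": -0.8,"slide": [0,0,0],"yaw": 0}
    - {"grip": -1,"slide": [0,0,0],"yaw": 0}
    - {"grip": -1,"slide": [0,0,0],"yaw": 0}
    - {"grip": -1,"slide": [0,0,0],"yaw": 0}
    - {"grip": -1,"slide": [0,0,0],"yaw": 0}
    - {"grip": -1,"slide": [0,0,0],"yaw": 0}

```text
time: 30.97
tool_pos: [504.5, 261.0, 189.9]
tcp_rot: [3.142, -0.0, 1.343]
ft_force: [-0.4, -1.1, 0.7]
gripper_width: 85.6
finger_force: 0.0
```

```bash
python3 st.py
```

```text
u -52.3 v -40.6 z0 123.6 yaw 1.343 f [-0.4 -1.1  0.7] fing 0 w 85.6 t 30.97
```

Request:
play_rows:
  commands:
    - {"grip": -1,"slide": [0,0,-1],"yaw": 0}
    - {"grip": -1,"slide": [0,0,-3],"yaw": 0}
    - {"grip": -1,"slide": [0,0,-6],"yaw": 0}
    - {"grip": -1,"slide": [0,0,-9],"yaw": 0}
    - {"grip": -1,"slide": [0,0,-12],"yaw": 0}
    - {"grip": -1,"slide": [0,0,-15],"yaw": 0}
    - {"grip": -1,"slide": [0,0,-18],"yaw": 0}
    - {"grip": -1,"slide": [0,0,-18],"yaw": 0}
    - {"grip": -1,"slide": [0,0,-18],"yaw": 0}
    - {"grip": -1,"slide": [0,0,-18],"yaw": 0}

```text
time: 31.8
tool_pos: [504.2, 260.9, 369.6]
tcp_rot: [-3.141, 0.0, 1.343]
ft_force: [0.2, 0.2, -0.8]
gripper_width: 85.3
finger_force: 0.0
```

Request:
play_rows:
  commands:
    - {"grip": -1,"slide": [-22,-3,0],"yaw": 0}
    - {"grip": -1,"slide": [-22,-3,0],"yaw": 0}
    - {"grip": -1,"slide": [-22,-3,0],"yaw": 0}
    - {"grip": -1,"slide": [-22,-3,0],"yaw": 0}
    - {"grip": -1,"slide": [-22,-3,0],"yaw": 0}
    - {"grip": -1,"slide": [-22,-3,0],"yaw": 0}
    - {"grip": -1,"slide": [-22,-3,0],"yaw": 0}
    - {"grip": -1,"slide": [-22,-3,0],"yaw": 0}
    - {"grip": -1,"slide": [-22,-3,0],"yaw": 0}
    - {"grip": -1,"slide": [-22,-3,0],"yaw": 0}

```text
time: 32.63
tool_pos: [425.6, 54.4, 369.2]
tcp_rot: [-3.14, -0.0, 1.344]
ft_force: [0.1, -0.0, -0.1]
gripper_width: 85.8
finger_force: 0.0
```

```bash
python3 st.py
python3 - <<'E'
from h import *
import time
ims=[cal('side') for i in range(6)]; S=ims[-1]
print('motion',[int((np.abs(a[3].astype(int)-b[3]).max(2)>30)[100:260,120:260].sum()) for a,b in zip(ims,ims[1:])])
T=cal('top'); cv2.imwrite('pics/sF.png',S[3]);cv2.imwrite('pics/tF.png',T[3])
# measure blob: changed pixels vs start near hook (side)
S0=cv2.imread('pics/side0.png').astype(int); d=(np.abs(S[3].astype(int)-S0).max(2)>35).astype(np.uint8); d[:90]=0
n,l,st,ce=cv2.connectedComponentsWithStats(cv2.morphologyEx(d,cv2.MORPH_OPEN,np.ones((3,3),np.uint8)))
for k in range(1,n):
    if st[k,4]>120: print('changed',st[k],ce[k].round(0))
C=lambda u,v,w:(np.array([565.3,287.1,0])+u*np.array([.968,-.252,0])+v*np.array([.252,.968,0])+np.array([0,0,w]))
print('expect hang: hook pt,can centre,low corner',proj(S,[C(-52,0,230),C(-52,-5,165)]).round(0).tolist())
# brush: grip colour
def grip(I):
    s=I[238:285,352:390].astype(int); m=(s[:,:,2]-s[:,:,0]>40)&(s[:,:,2]-s[:,:,1]<110)&(s[:,:,1]>45); ys,xs=np.where(m); return len(xs),xs.mean()+352,ys.mean()+238
print('grip',grip(S0),grip(S[3]))
T0=cv2.imread('pics/top0.png')
def gt(I):
    s=I[185:225,362:395].astype(int); m=(s[:,:,2]>150)&(s[:,:,1]>80)&(s[:,:,0]<120); ys,xs=np.where(m); return len(xs),xs.mean()+362,ys.mean()+185
print('top',gt(T0),gt(T[3]))
E
```

```text
u -76.6 v -260.5 z0 302.9 yaw 1.344 f [ 0.1 -0.  -0.1] fing 0 w 85.8 t 32.63
motion [1, 3, 60, 88, 81]
changed [  15   90   35   54 1128] [ 35. 112.]
changed [211  90  10  24 204] [216. 101.]
changed [171 142  29  51 850] [184. 168.]
changed [ 251  197   53   56 1761] [272. 227.]
changed [ 105  201   85  174 7707] [150. 289.]
changed [212 219  34  19 374] [229. 229.]
changed [   0  239   26   74 1304] [ 12. 273.]
changed [345 267  18  12 168] [353. 272.]
changed [ 191  271  180  118 7186] [279. 328.]
changed [  38  299   87   67 4167] [ 79. 332.]
expect hang: hook pt,can centre,low corner [[179.0, 146.0], [183.0, 170.0]]
grip (470, np.float64(372.23617021276596), np.float64(260.2063829787234)) (447, np.float64(374.082774049217), np.float64(258.5570469798658))
top (61, np.float64(377.55737704918033), np.float64(199.9016393442623)) (55, np.float64(377.41818181818184), np.float64(198.14545454545456))
```

Run:
```python
from h import *
for n in('side','top'):
    C=cal(n); A=cv2.imread(f'pics/{n}0.png'); B=C[3]; ga=cv2.cvtColor(A,cv2.COLOR_BGR2LAB)[:,:,1 if n=='x' else 0]; gb=cv2.cvtColor(B,cv2.COLOR_BGR2LAB)[:,:,0]
    P={'side':{'griptop':(366,241,384,258),'collar':(362,274,384,285),'head':(354,292,378,333)},'top':{'griptop':(370,192,384,207),'collar':(364,202,378,214),'head':(356,208,370,222)}}[n]
    for k,(x0,y0,x1,y1) in P.items():
        t=cv2.resize(ga[y0:y1,x0:x1],None,fx=4,fy=4,interpolation=cv2.INTER_CUBIC); s=cv2.resize(gb[y0-6:y1+6,x0-6:x1+6],None,fx=4,fy=4,interpolation=cv2.INTER_CUBIC)
        r=cv2.matchTemplate(s,t,cv2.TM_CCOEFF_NORMED); _,v,_,(mx,my)=cv2.minMaxLoc(r); print(n,k,round(v,2),'shift px',mx/4-6,my/4-6)
    if n=='side':
        b=lambda p:proj(C,[p])[0]
        for nm,d in(('x+1',(1,0,0)),('y+1',(0,1,0)),('z+1',(0,0,1))): print(nm,[(b(np.array([567,-267,z])+d)-b(np.array([567.,-267,z]))).round(2).tolist() for z in(20,145,217)])
    else:
        b=lambda p:proj(C,[p])[0]
        for nm,d in(('x+1',(1,0,0)),('y+1',(0,1,0)),('z+1',(0,0,1))): print(nm,(b(np.array([567,-267,145])+d)-b(np.array([567.,-267,145]))).round(2).tolist())
ims=[cal('side')[3] for i in range(5)]
print('motion',[int((np.abs(a.astype(int)-b).max(2)>30)[135:200,165:205].sum()) for a,b in zip(ims,ims[1:])],get_obs()['time'])
```

```text
side griptop 0.99 shift px 1.25 -1.0
side collar 0.98 shift px 1.5 -1.25
side head 0.94 shift px 1.75 -0.75
x+1 [[0.33, -0.27], [0.36, -0.26], [0.37, -0.24]]
y+1 [[-0.4, -0.29], [-0.45, -0.29], [-0.49, -0.27]]
z+1 [[0.06, -0.35], [0.07, -0.43], [0.08, -0.49]]
top griptop 0.98 shift px -0.25 -1.5
top collar 0.98 shift px 0.0 -1.5
top head 0.96 shift px -0.25 -1.25
x+1 [-0.01, -0.39]
y+1 [-0.39, -0.0]
z+1 [0.07, -0.07]
motion [48, 47, 16, 0] 33.3333
```

The brush sits about 4 mm from where it was, upright and at the same height. I'll wait out the measure's swing, then check it.

Request:
play_rows:
  commands:
    - {"grip": -1,"slide": [0,0,0],"yaw": 0}
    - {"grip": -1,"slide": [0,0,0],"yaw": 0}
    - {"grip": -1,"slide": [0,0,0],"yaw": 0}
    - {"grip": -1,"slide": [0,0,0],"yaw": 0}
    - {"grip": -1,"slide": [0,0,0],"yaw": 0}
    - {"grip": -1,"slide": [0,0,0],"yaw": 0}
    - {"grip": -1,"slide": [0,0,0],"yaw": 0}
    - {"grip": -1,"slide": [0,0,0],"yaw": 0}
    - {"grip": -1,"slide": [0,0,0],"yaw": 0}
    - {"grip": -1,"slide": [0,0,0],"yaw": 0}

```text
time: 34.17
tool_pos: [425.5, 53.5, 369.9]
tcp_rot: [-3.142, -0.0, 1.343]
ft_force: [0.6, -0.0, -0.1]
gripper_width: 85.7
finger_force: 0.0
```

Request:
play_rows:
  commands:
    - {"grip": -1,"slide": [0,0,0],"yaw": 0}
    - {"grip": -1,"slide": [0,0,0],"yaw": 0}
    - {"grip": -1,"slide": [0,0,0],"yaw": 0}
    - {"grip": -1,"slide": [0,0,0],"yaw": 0}
    - {"grip": -1,"slide": [0,0,0],"yaw": 0}
    - {"grip": -1,"slide": [0,0,0],"yaw": 0}
    - {"grip": -1,"slide": [0,0,0],"yaw": 0}
    - {"grip": -1,"slide": [0,0,0],"yaw": 0}
    - {"grip": -1,"slide": [0,0,0],"yaw": 0}
    - {"grip": -1,"slide": [0,0,0],"yaw": 0}

```text
time: 35.0
tool_pos: [425.5, 53.5, 369.9]
tcp_rot: [-3.142, 0.0, 1.343]
ft_force: [0.0, 0.4, -0.6]
gripper_width: 85.5
finger_force: 0.0
```

Request:
play_rows:
  commands:
    - {"grip": -1,"slide": [0,0,0],"yaw": 0}
    - {"grip": -1,"slide": [0,0,0],"yaw": 0}
    - {"grip": -1,"slide": [0,0,0],"yaw": 0}
    - {"grip": -1,"slide": [0,0,0],"yaw": 0}
    - {"grip": -1,"slide": [0,0,0],"yaw": 0}
    - {"grip": -1,"slide": [0,0,0],"yaw": 0}
    - {"grip": -1,"slide": [0,0,0],"yaw": 0}
    - {"grip": -1,"slide": [0,0,0],"yaw": 0}
    - {"grip": -1,"slide": [0,0,0],"yaw": 0}
    - {"grip": -1,"slide": [0,0,0],"yaw": 0}

```text
time: 35.83
tool_pos: [425.5, 53.5, 369.9]
tcp_rot: [3.142, 0.0, 1.343]
ft_force: [0.7, 0.8, -0.8]
gripper_width: 85.2
finger_force: 0.0
```

Run:
```python
from h import *
ims=[cal('side')[3] for i in range(10)]
print('motion',[int((np.abs(a.astype(int)-b).max(2)>20)[135:200,165:205].sum()) for a,b in zip(ims,ims[1:])],get_obs()['time'])
T=cal('top');A=cv2.imread('pics/top0.png')
d=(np.abs(T[3].astype(int)-A).max(2)>35)
for n,(x,y) in dict(mug=(299,190),tin=(279,247),headlamp=(263,140),car=(217,142),oil=(332,132),piston=(197,285),hook=(150,215)).items(): print(n,int(d[y-16:y+16,x-16:x+16].sum()))
# measure in top view near hook
m=(np.abs(T[3].astype(int)-A).max(2)>35).astype(np.uint8)[180:260,110:190]; ys,xs=np.where(m); print('hang blob',len(xs),xs.min()+110,xs.max()+110,ys.min()+180,ys.max()+180)
C=lambda u,v,w:(np.array([565.3,287.1,0])+u*np.array([.968,-.252,0])+v*np.array([.252,.968,0])+np.array([0,0,w]))
print(proj(T,[C(-52,0,230),C(-52,0,165)]).round(0).tolist())
```

```text
motion [0, 0, 1, 0, 0, 3, 4, 4, 1] 36.3333
mug 294
tin 128
headlamp 0
car 0
oil 0
piston 614
hook 395
hang blob 2684 110 189 198 259
[[140.0, 218.0], [147.0, 222.0]]
```

```bash
python3 -c "
from station import job
print(job.job_done())"
```

```text
the job is handed in; nothing more can be done
None
```

I handed the job in at about 36 s of the 72 s allowed, but the hand-in returned no verdict. The brush made three full strokes in the measure and is back in its fork, upright and about 4 mm from where it started. The measure hangs by its handle on the hook, nearly still. On the way there its handle bumped the hook tip (44 N at the wrist), so I set it down, regripped it and hung it on the second try. I saw no sign that the other goods moved; near the mug, tin and piston the last top view differs from the first, which I took to be the arm and its shadow.

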